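Hitch the swing parts tray to the bench stand and fill it with relays

ROBOT

A 6-joint arm with a two-finger parallel gripper is mounted at the origin on the work surface. World frame = base frame: x ahead of the robot, y to its left, z up, the work surface at z = 0. Lengths are in mm, angles in rad, forces in N, time in s.
With the tool pointing down it reaches from about 350 to 975 mm from the base axis. Payload 7.1 kg.
Tool frame: the origin (TCP) lies between the finger pads; the fingertips stand 19 mm ahead of it and the grasp point (between the pads) is the TCP; z points along the fingers, y is the line along which they close (so a half turn about z gives the same grasp; the last joint's range is limited). The gripper opens to 88 mm and grips with 3 to 60 N. Pads are 20 mm wide; open, the fingers measure 115 mm over their backs; the gripper's body (75 mm by 178 mm) begins 61 mm behind the grasp point.
Start: joints at [1.151, 0.423, 1.63, -0, 1.089, -0.019], TCP at [243.815, 575.464, 241.675] pointing down, gripper open.
Joint ranges: [-3, 3], [-0.9, 2.11], [0.09, 2.58], [-1.31, 4.45], [0.11, 2.69], [-2.54, 2.54]. Speed limits (rad/s): [2.39, 2.39, 3.01, 3.14, 3.14, 3.14].

INTERFACE

Orientations are given as a rotation vector (axis times angle).
In Python, from workcell import ctrl gives the robot as it stands.
- The arm moves only by the tool arm_command, never from a script. Its argument "series" is a list of rows, each an object with "linear": the shift along the tool's x, y, z in m, a list of three; "turn": the turn about the tool's z in rad. A call has 1 to 10 rows; each row shifts and turns the commanded pose from where the row before left it, along the tool's axes as they then stand; what a row does not reach is not made up. A row lasts 1/10 s, in which the tool goes at most 50 mm and 8.59 degrees, less where a joint would pass 70% of its speed; a pose out of reach is approached as far as the arm can. A call with a gripper value outside its range is refused whole. "jaw" is the opening, from -1 (shut) to 1 (fully open), set as the call begins (left out, the last holds). The fingers move at their own pace and stop on an object; the grip force is fixed at half the most. Time passes only in rows, so rows that do not move let the fingers close. It gives the time, the measured TCP pose, the force, the opening and the grip force at its end, in the units of the state.
- ctrl.get_obs(): the state, without advancing time (a new reading comes with each control period).
- ctrl.get_image(name): name is "scene" or "top"; returns a dict with "frame" (400x640x3 uint8, blue, green, red), "fx", "fy", "cx", "cy" (pixels), "rvec" (rotation vector, rad) and "tvec" (3), from world to camera coordinates, as OpenCV has them. Camera axes: x right, y down, z forward; pixel columns grow to the right and rows downward; lengths in mm; the calibration is good to about 2 mm. A picture is of the moment at which its call begins. There is no depth.
- ctrl.close_job(): hands the job in; it is judged then, once.
The state is a dict: "t": time; "qpos": joint angles; "qvel": joint speeds; "joint_torque": joint torques, N m; "ee_pos": TCP position; "orientation": TCP orientation; "ft_force": force on the tool from outside, world axes, zero at the start; "moment": the same for the moment, N m; "width": finger opening in mm; "grasp_force": force on a finger pad.
Only numpy, scipy, OpenCV 4.12 (cv2) and the standard library are available. Lean on these libraries where they do the work, as an engineer would, in place of code of your own. Each camera call takes 0.05 s, during which the arm holds its last target. There are 200 camera calls.

TASK

Set up the parts tray for the rack repair: swing the yellow support arm of the stand out until it clicks home, lower the blue tray's coupler onto the stand's ball so that the tray lies level on the arm's pad and in line with the arm, its lever still up, then press the red latch lever fully down. Then tip the aluminium scoop over the tray so that its relays slide into the blue bin, put any relay lying loose on the bench in there too, and set the empty scoop back flat on its dark mat, the way it lay. Leave the other things on the bench where they are.

Things in the scene. Friction and masses are not known exactly. Their poses are not given: they have to be found in the camera images.
- ball (a point): centre of the stand's steel hitch ball, 40 mm diameter, 120 mm above the bench, on a column (26 mm, neck 16 mm) on a fixed base plate 160 x 150 x 8 mm. Axes are the stand's: z up; the support arm, once out, points along -x from the ball, and the hitched tray's bin lies that way. A grey detent block (26 x 26, 86 mm high) stands on the +x side, 58 mm from the axis
- brace (a joint): yellow support arm, swings about the column's vertical axis (under the ball's centre), rad: 0 folded, 1.75 fully out at its stop; grows counter-clockwise from above: the arm points along (brace + 1.39 rad) in the stand's x-y plane. A spring plunger resists from about 1.33 to 1.55 (2 to 3 N at the grip), then snaps it home to 1.75; elsewhere light friction, stays where left
- brace_grip (a point): middle of the black rubber sleeve on the support arm, 120 mm from the column axis; arm 16 to 18 mm wide and 18 mm high, its middle 71 mm above the bench, free above and below. x points outward along the arm, z up
- brace_pad (a point): centre of the top of the arm's rubber pad, 208 mm from the column axis, 98 mm above the bench; pad 44 mm along the arm x 110 mm across x 10 mm thick
- socket (a point): point in the blue hitch tray's dark steel coupler that meets the ball's centre when seated, 22 mm above the tray's flat underside. Coupler: cup open downward, 43 mm bore, mouth flared to 48, outside 64, top 28 mm above this point. Axes are the tray's: z up, bin along -x. Tray 0.7 kg, flat on the bench at the start; hitched, its underside is 98 mm up on the pad, its axes within 10 degrees of the stand's
- tray_grip (a point): where to hold the hitch tray: black upright grip 24 x 24 mm, 114 mm from the socket along -x, from 22 to 104 mm above the tray's underside; this point is on its axis, 88 mm above the underside, about over the centre of mass. The bin's rear wall (64 mm high) touches it on -x; the raised lever is on its +x side, clear by 30 mm or more, its end up to 103 mm above the underside
- bin_floor (a point): centre of the inner floor of the blue bin on the hitch tray, 208 mm from the socket along -x, 4 mm above the underside; bin inside 156 (x) x 152 (y) mm, walls 4 mm thick, rim 60 mm above this point. Axes as the tray's
- lever (a joint): red latch lever on the coupler, rad: 0 raised (60 degrees up), 1.0 fully down and level; a steel keeper then goes under the ball. It turns about a pin along the tray's y, 34 mm from the socket along -x and 22 mm above it; 0.22 N m friction (about 5 N at the tip), stays where left
- lever_tip (a point): on the upper face of the lever near its free end (6 mm short of the end), 50 mm out from the pin and 14 mm above it when down; paddle 32 mm wide. Down, this point is 84 mm from the socket along -x and 58 mm above the tray's underside; the black grip begins 18 mm farther out
- scoop_grip (a point): centre of the scoop's black handle, 78 (x) x 24 (y) x 24 (z) mm, 36 mm above the scoop's underside, behind its rear wall. Axes are the scoop's: x from handle to lip, z up. Scoop 0.22 kg empty
- scoop_floor (a point): centre of the aluminium scoop's floor (upper face, 4 mm above the underside), 114 mm ahead of the handle's centre; floor 150 (x) x 112 (y) mm outside, walls 4 mm thick and 32 mm high at the back and both sides, open at the front lip
- scoop_lip (a point): middle of the scoop's open front edge, 75 mm ahead of scoop_floor, on the floor's upper face
- mat_place (a point): top of the fixed dark rubber mat, 2 mm above the bench, at the point where the centre of the scoop belongs; mat 170 x 130 mm; the scoop's x lies along the mat's x, handle towards -x, within about 25 degrees
- relay0_c (a point): plug-in relay, a block 60 long (x) x 32 x 32 mm, 50 g, amber or clear-grey cover with a black plug end at its -x; the point is its centre. Starts on the scoop. Smooth plastic, slides easily on the scoop (on slopes over 15 to 22 degrees). Absent in some runs
- relay1_c (a point): plug-in relay, a block 60 long (x) x 32 x 32 mm, 50 g, amber or clear-grey cover with a black plug end at its -x; the point is its centre. Starts on the scoop. Smooth plastic, slides easily on the scoop (on slopes over 15 to 22 degrees). Absent in some runs
- relay2_c (a point): plug-in relay, a block 60 long (x) x 32 x 32 mm, 50 g, amber or clear-grey cover with a black plug end at its -x; the point is its centre. Starts on the scoop. Smooth plastic, slides easily on the scoop (on slopes over 15 to 22 degrees). Absent in some runs
- relay3_c (a point): plug-in relay, a block 60 long (x) x 32 x 32 mm, 50 g, amber or clear-grey cover with a black plug end at its -x; the point is its centre. Starts on the scoop. Smooth plastic, slides easily on the scoop (on slopes over 15 to 22 degrees). Absent in some runs
- relay4_c (a point): plug-in relay, a block 60 long (x) x 32 x 32 mm, 50 g, amber or clear-grey cover with a black plug end at its -x; the point is its centre. Starts loose on the bench. Smooth plastic, slides easily on the scoop (on slopes over 15 to 22 degrees). Absent in some runs
- relay5_c (a point): plug-in relay, a block 60 long (x) x 32 x 32 mm, 50 g, amber or clear-grey cover with a black plug end at its -x; the point is its centre. Starts loose on the bench. Smooth plastic, slides easily on the scoop (on slopes over 15 to 22 degrees). Absent in some runs
- tape: bystander: yellow roll, 80 mm diameter, 24 mm high; origin centre of underside
- mug: bystander: white mug, 80 mm diameter, 90 mm high; origin centre of underside
- driver: bystander: screwdriver lying on the bench; origin centre of underside
There are look-alikes about, which are no part of the job. What is shaped like the part that bears relay4_c but purple is not meant.

How it is judged:
By the outcome, as a careful person would: the job done as asked, in the order asked, and still so for the second after the job is handed in, with the robot touching nothing.
Of relay0, relay1, relay2, relay3, relay4, relay5 only 3 to 6 are there at a start; the rules pass over those that are not, and their reading is None.
At some moment in a run one of scoop, relay5 may be knocked a few centimetres aside while the robot is not near it.
It also fails if it takes over 210 s, if anything falls off the work surface, if the arm or the gripper's body presses on something with over 40 N, if the wrist force passes 120 N, or if a joint passes its speed limit or range.

## Working session

There is one attempt and no reset: what is moved stays moved. The work goes in short steps, Python scripts to look and compute and a tool call to move; the robot and the scene stay as the last step left them, time stands still between calls to the robot, and variables do not carry over. Pictures are saved under pics/ and viewed, at most 14 in all, crops included, and the job is handed in when it is done.

Besides the shell and the picture viewer there is one more tool, called by a JSON object that holds its "api" and its "payload". arm_command: Moves the arm, as the interface text tells. Its arguments: {"type":"object","properties":{"series":{"type":"array"},"jaw":{"type":"number"}},"required":["series"]}

```bash
mkdir -p pics; ls; cat > h.py <<'E'
import numpy as np, cv2
from workcell import ctrl
def cam(n):
    d=ctrl.get_image(n); R=cv2.Rodrigues(np.array(d["rvec"],float))[0]; t=np.array(d["tvec"],float).ravel()
    return d,R,t
def pt(c,u,v,z):
    d,R,t=c; r=R.T@np.array([(u-d["cx"])/d["fx"],(v-d["cy"])/d["fy"],1]); o=-R.T@t
    return o+r*(z-o[2])/r[2]
def px(c,p):
    d,R,t=c; q=R@np.array(p,float)+t; return q[0]/q[2]*d["fx"]+d["cx"],q[1]/q[2]*d["fy"]+d["cy"]
E
python3 - <<'E'
from h import *
print(ctrl.get_obs())
for n in("top","scene"):
    c=cam(n); f=c[0]["frame"]; cv2.imwrite(f"pics/{n}0.png",f); print(n,c[0]["fx"],-c[1].T@c[2]); np.save(f"{n}0.npy",f)
    print(c[1])
E
```

```text
pics
{'t': 0.0, 'qpos': array([ 1.15096787e+00,  4.23837238e-01,  1.63067901e+00, -9.68161710e-06,
        1.08862107e+00, -1.90145549e-02]), 'qvel': array([ 0.00015914,  0.00032228, -0.00088183, -0.00034772,  0.00035432,
        0.00035254]), 'joint_torque': array([ 9.01245094e-04, -5.44638813e+01, -2.73655790e+01,  6.44158269e-02,
        2.29493296e-02, -9.59846466e-05]), 'ee_pos': array([243.62588951, 574.98640912, 240.90825379]), 'orientation': array([-6.25318679e-01, -3.07839495e+00,  2.37085613e-03]), 'ft_force': array([-0.09526393,  0.18610294, -0.50134724]), 'moment': array([ 0.00404977, -0.00216029, -0.00991288]), 'grasp_force': 0.0, 'width': 87.98072047382107}
top 447.1731773856781 [ 414.62676078   11.1016949  1378.31111865]
[[ 0.02395237 -0.99960603  0.0146312 ]
 [-0.99370744 -0.02540773 -0.10908696]
 [ 0.10941572 -0.01192624 -0.99392453]]
scene 363.53048944439394 [1107.19065914  767.04644793  714.40905773]
[[-0.81597515  0.57796871  0.01169291]
 [ 0.29778243  0.43757356 -0.84844269]
 [-0.49548984 -0.68882621 -0.52915808]]
```

View pics/top0.png

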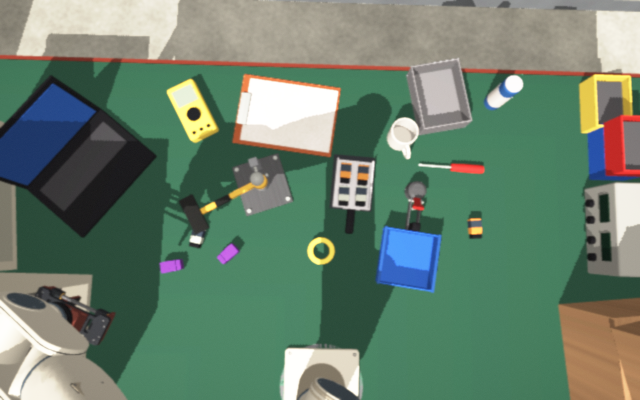

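View pics/scene0.png

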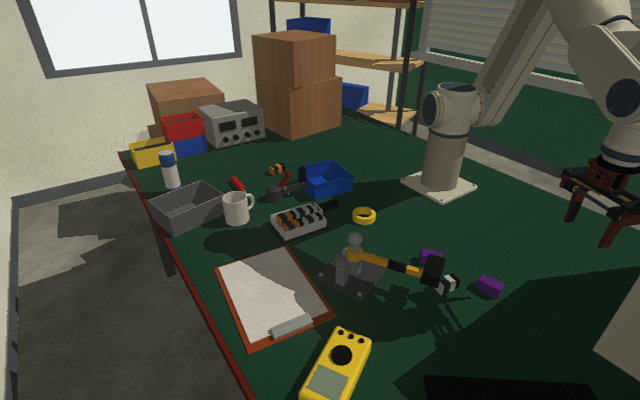

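Top view: stand at (258,182) with the yellow arm and black pad at (194,215). Blue tray bin is at (409,258), coupler at (416,188), scoop at (352,185). Loose candidates: amber block (475,227) and grey block (196,240), which fit the description; purple blocks (171,267) and (228,253) are look-alikes. I'll enlarge to confirm.

```bash
python3 - <<'E'
import numpy as np,cv2
f=np.load("top0.npy")
a=cv2.resize(f[140:280,155:295],None,fx=4,fy=4,interpolation=cv2.INTER_CUBIC)[:, :400*2]
b=cv2.resize(f[140:300,325:495],None,fx=4.4,fy=3.7,interpolation=cv2.INTER_CUBIC)
cv2.imwrite("pics/c1.png",a); 
b=cv2.resize(f[145:295,325:495],None,fx=4,fy=4,interpolation=cv2.INTER_CUBIC);cv2.imwrite("pics/c2.png",b)
E
```

```text
(no output)
```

View pics/c1.png

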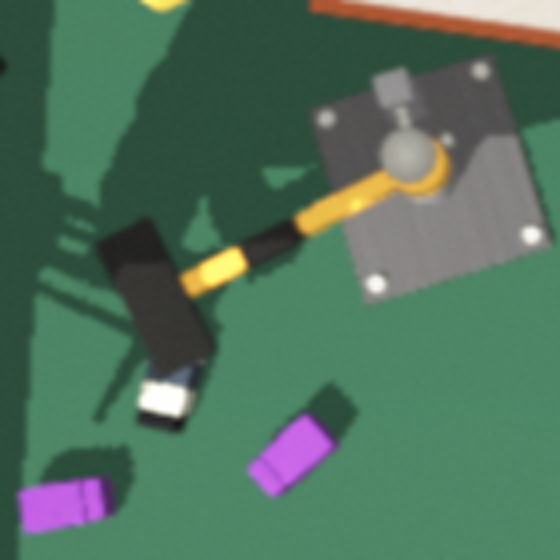

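View pics/c2.png

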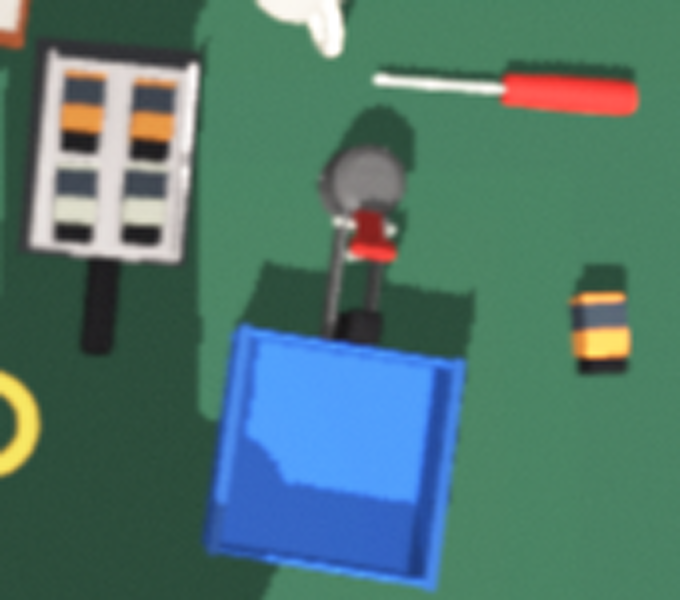

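The crops confirm it: the amber (crop 2: 600,332) and grey/white (crop 1: 165,395) blocks have the relay shape and colours. Purple is excluded. The scoop holds 4 relays. Now measure.

```bash
cat > m.py <<'E'
from h import *
def meas():
    c=cam("top"); f=c[0]["frame"]; hsv=cv2.cvtColor(f,cv2.COLOR_BGR2HSV); return c,f,hsv
E
python3 - <<'E'
from m import *
c,f,h=meas(); s=cam("scene")
P=lambda u,v,z:pt(c,u,v,z).round(1)
c1=lambda x,y,z:P(x/4+155-.4,y/4+140-.4,z); c2=lambda x,y,z:P(x/4+325-.4,y/4+145-.4,z)
ball=c1(408,155,120); print("ball",ball,"in scene",px(s,ball))
print("detent",c1(392,88,86),"plate",[c1(*q,8) for q in((325,118),(480,70),(531,235),(376,284))])
print("pad corners",[c1(*q,98) for q in((98,243),(150,218),(214,352),(165,372))])
print("sleeve ctr",c1(272,243,80))
print("relayG top",c1(165,397,32), "purple", c1(292,455,32),c1(63,505,32))
print("relayA",[c2(*q,32) for q in((574,297),(626,293),(630,357),(575,361))])
m=cv2.inRange(h,(100,120,60),(125,255,255)); n,l,st,ce=cv2.connectedComponentsWithStats(m)
i=[k for k in range(1,n) if 370<ce[k][0]<450 and st[k][4]>500][0]
pts=np.argwhere(l==i)[:,::-1].astype(np.float32); r=cv2.minAreaRect(pts); b=cv2.boxPoints(r)
print("bin box",b.tolist(),[P(*q,64) for q in b])
print("bin rim manual",[c2(*q,64) for q in((238,327),(465,357),(437,588),(208,550))])
print("coupler top",c2(365,182,50)," grip top",c2(358,328,104))
print("scoop rim",[c2(*q,34) for q in((45,48),(200,65),(182,262),(25,248))],"handle",[c2(*q,50) for q in((105,262),(97,352))])
print("lever",c2(372,250,95))
print("tape",P(320,250,24))
E
```

```text
ball [596.9 197.5 120. ] in scene (np.float64(355.4190911894233), np.float64(238.77182275121254))
detent [650.9 216.3  86. ] plate [array([640.3, 279.3,   8. ]), array([681.2, 161.1,   8. ]), array([553.4, 117.2,   8. ]), array([512.7, 234.5,   8. ])]
pad corners [array([530.7, 419.5,  98. ]), array([549.6, 383.5,  98. ]), array([454.9, 332.7,  98. ]), array([439.9, 366.6,  98. ])]
sleeve ctr [535.5 299.4  80. ]
relayG top [422.6 383.9  32. ] purple [381.9 287.4  32. ] [341.2 454.7  32. ]
relayA [array([ 502.6, -432.8,   32. ]), array([ 506.6, -472.4,   32. ]), array([ 458.3, -474.8,   32. ]), array([ 454.3, -433.1,   32. ])]
bin box [[374.0404357910156, 283.23699951171875], [382.9653015136719, 225.22543334960938], [442.4046325683594, 234.36993408203125], [433.4797668457031, 292.3815002441406]] [array([ 306.9, -146.4,   64. ]), array([ 475.5, -170.6,   64. ]), array([ 452.9, -345.9,   64. ]), array([ 284.7, -319.3,   64. ])]
bin rim manual [array([ 472.3, -174. ,   64. ]), array([ 454.3, -341.3,   64. ]), array([ 286.9, -320.3,   64. ]), array([ 310.3, -153.8,   64. ])]
coupler top [ 583.8 -270.3   50. ]  grip top [ 471.9 -254.1  104. ]
scoop rim [array([682.7, -28.4,  34. ]), array([ 672.7, -147.1,   34. ]), array([ 521.5, -135.4,   34. ]), array([529.1, -16.7,  34. ])] handle [array([518.8, -76.2,  50. ]), array([451.8, -71.5,  50. ])]
lever [ 528.8 -265.9   95. ]
tape [398.3  12.7  24. ]
```

```bash
cat > go.py <<'E'
import sys; from h import *
def go(x,y,z,yaw):
    o=ctrl.get_obs(); p=np.array(o["ee_pos"]); R=cv2.Rodrigues(np.array(o["orientation"]))[0]
    cur=np.degrees(np.arctan2(R[1,0],R[0,0])); d=(cur-yaw+180)%360-180
    a=np.radians(yaw); dw=np.array([x,y,z])-p
    print("t%.1f pos %s yaw %.1f tilt %.2f w %.1f g %.1f q %s F %s"%(o["t"],p.round(1),cur,np.degrees(np.arccos(-R[2,2])),o["width"],o["grasp_force"],np.round(o["qpos"],2),np.round(o["ft_force"],1)))
    print("turn %.3f then tool shift mm x %.1f y %.1f z %.1f"%(np.radians(d),dw[0]*np.cos(a)+dw[1]*np.sin(a),dw[0]*np.sin(a)-dw[1]*np.cos(a),-dw[2]))
if __name__=="__main__": go(*map(float,sys.argv[1:]))
E
```

{"api": "arm_command", "payload": {"series": [{"linear":[0,0,0],"turn":0.128},{"linear":[0,0,0],"turn":0.128},{"linear":[0,0,0],"turn":0.128},{"linear":[0,0,0],"turn":0.128},{"linear":[0,0,0],"turn":0.128}], "jaw": 0.136}}

```text
t: 0.7
ee_pos: [243.8, 575.3, 241.5]
orientation: [1.569, 2.722, -0.001]
ft_force: [0.2, -0.7, 0.6]
width: 51.7
grasp_force: 0.0
```

{"api": "arm_command", "payload": {"series": [{"linear":[-0.024,0.0072,0],"turn":0},{"linear":[-0.024,0.0072,0],"turn":0},{"linear":[-0.024,0.0072,0],"turn":0},{"linear":[-0.024,0.0072,0],"turn":0},{"linear":[-0.024,0.0072,0],"turn":0},{"linear":[-0.024,0.0072,0],"turn":0},{"linear":[-0.024,0.0072,0],"turn":0},{"linear":[-0.024,0.0072,0],"turn":0}]}}

```text
t: 1.5
ee_pos: [391.2, 438.1, 241.6]
orientation: [-1.562, -2.726, 0.0]
ft_force: [0.5, 0.1, 0.2]
width: 49.8
grasp_force: 0.0
```

{"api": "arm_command", "payload": {"series": [{"linear":[-0.024,0.0072,0],"turn":0},{"linear":[-0.024,0.0072,0],"turn":0},{"linear":[-0.024,0.0072,0],"turn":0},{"linear":[-0.024,0.0072,0],"turn":0},{"linear":[-0.024,0.0072,0],"turn":0},{"linear":[-0.024,0.0072,0],"turn":0},{"linear":[-0.024,0.0072,0],"turn":0},{"linear":[-0.024,0.0072,0],"turn":0},{"linear":[0,0,0],"turn":0},{"linear":[0,0,0],"turn":0}]}}

```text
t: 2.5
ee_pos: [537.2, 302.1, 241.4]
orientation: [-1.564, -2.724, 0.001]
ft_force: [-0.3, 0.7, 0.6]
width: 49.6
grasp_force: 0.0
```

```bash
python3 go.py 536.4 301.1 73 120.3
```

```text
t2.5 pos [537.2 302.1 241.4] yaw 120.3 tilt 0.04 w 49.6 g 0.0 q [ 0.49  0.41  1.65  0.    1.08 -0.04] F [-0.3  0.7  0.6]
turn -0.000 then tool shift mm x -0.5 y -1.2 z 168.4
```

{"api": "arm_command", "payload": {"series": [{"linear":[0,0,0.021],"turn":0},{"linear":[0,0,0.021],"turn":0},{"linear":[0,0,0.021],"turn":0},{"linear":[0,0,0.021],"turn":0},{"linear":[0,0,0.021],"turn":0},{"linear":[0,0,0.021],"turn":0},{"linear":[0,0,0.021],"turn":0},{"linear":[0,0,0.021],"turn":0},{"linear":[0,0,0],"turn":0}]}}

```text
t: 3.4
ee_pos: [534.6, 302.3, 71.1]
orientation: [-1.559, -2.724, 0.007]
ft_force: [0.0, -0.0, 0.1]
width: 50.1
grasp_force: 0.0
```

{"api": "arm_command", "payload": {"series": [{"linear":[0,0,0],"turn":0},{"linear":[0,0,0],"turn":0},{"linear":[0,0,0],"turn":0},{"linear":[0,0,0],"turn":0},{"linear":[0,0,0],"turn":0}], "jaw": -0.41}}

```text
t: 3.9
ee_pos: [537.6, 302.5, 74.4]
orientation: [1.562, 2.725, 0.001]
ft_force: [-0.6, 0.0, -0.3]
width: 25.5
grasp_force: 0.0
```

{"api": "arm_command", "payload": {"series": [{"linear":[-0.0003,-0.0083,0],"turn":-0.069},{"linear":[-0.0003,-0.0083,0],"turn":-0.069},{"linear":[-0.0003,-0.0083,0],"turn":-0.069},{"linear":[-0.0003,-0.0083,0],"turn":-0.069},{"linear":[-0.0003,-0.0083,0],"turn":-0.069},{"linear":[-0.0003,-0.0083,0],"turn":-0.069},{"linear":[-0.0003,-0.0083,0],"turn":-0.069},{"linear":[-0.0003,-0.0083,0],"turn":-0.069},{"linear":[-0.0003,-0.0083,0],"turn":-0.069},{"linear":[-0.0003,-0.0083,0],"turn":-0.069}]}}

```text
t: 4.9
ee_pos: [485.3, 239.7, 74.0]
orientation: [0.544, 3.094, 0.001]
ft_force: [0.3, 1.1, 0.2]
width: 26.1
grasp_force: 0.3
```

{"api": "arm_command", "payload": {"series": [{"linear":[-0.0003,-0.0083,0],"turn":-0.069},{"linear":[-0.0003,-0.0083,0],"turn":-0.069},{"linear":[-0.0003,-0.0083,0],"turn":-0.069},{"linear":[-0.0003,-0.0083,0],"turn":-0.069},{"linear":[-0.0003,-0.0083,0],"turn":-0.069},{"linear":[-0.0003,-0.0083,0],"turn":-0.069},{"linear":[-0.0003,-0.0083,0],"turn":-0.069},{"linear":[-0.0003,-0.0083,0],"turn":-0.069},{"linear":[-0.0003,-0.0083,0],"turn":-0.069},{"linear":[0,0,0],"turn":0}]}}

```text
t: 5.9
ee_pos: [482.6, 165.7, 73.9]
orientation: [-0.422, 3.113, 0.0]
ft_force: [-0.6, -0.6, 0.1]
width: 26.4
grasp_force: 0.0
```

```bash
python3 go.py 483.6 158.0 73 199.2; python3 - <<'E'
from h import *
c=cam("top"); f=c[0]["frame"]; np.save("t1.npy",f)
a=cv2.resize(f[150:290,170:320],None,fx=4,fy=4,interpolation=cv2.INTER_CUBIC); cv2.imwrite("pics/b1.png",a)
E
```

```text
t5.9 pos [482.6 165.7  73.9] yaw -164.5 tilt 0.02 w 26.4 g 0.0 q [ 0.31  0.53  1.98 -0.    0.64 -1.53] F [-0.6 -0.6  0.1]
turn -0.065 then tool shift mm x 1.6 y -7.6 z 0.9
```

View pics/b1.png

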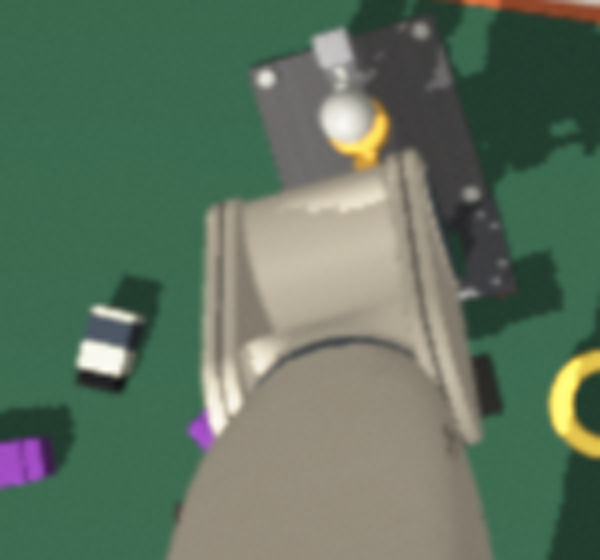

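{"api": "arm_command", "payload": {"series": [{"linear":[0,-0.004,0],"turn":-0.03},{"linear":[0,-0.004,0],"turn":-0.03},{"linear":[0,-0.002,0],"turn":0},{"linear":[0,0,0],"turn":0},{"linear":[0,0,0],"turn":0}]}}

```text
t: 6.45
ee_pos: [485.3, 156.9, 73.7]
orientation: [-0.514, 3.099, 0.0]
ft_force: [0.4, 0.5, -0.6]
width: 25.7
grasp_force: 0.0
```

{"api": "arm_command", "payload": {"series": [{"linear":[0,0,0],"turn":0},{"linear":[0,0,0],"turn":0},{"linear":[0,0,0],"turn":0},{"linear":[0,0,-0.03],"turn":0},{"linear":[0,0,-0.03],"turn":0},{"linear":[0,0,-0.03],"turn":0},{"linear":[0,0,-0.03],"turn":0},{"linear":[0,0,-0.03],"turn":0},{"linear":[0,0,-0.03],"turn":0}], "jaw": 0.3}}

```text
t: 7.35
ee_pos: [485.0, 156.7, 255.0]
orientation: [0.516, -3.099, 0.0]
ft_force: [1.4, 0.0, -0.2]
width: 57.3
grasp_force: 0.0
```

```bash
python3 go.py 472 -254 230 172.8
```

```text
t7.3 pos [485.  156.7 255. ] yaw -161.1 tilt 0.00 w 57.3 g 0.0 q [ 0.29  0.24  1.87 -0.    1.04 -1.61] F [ 1.4  0.  -0.2]
turn 0.456 then tool shift mm x -38.6 y -409.0 z 25.0
```

{"api": "arm_command", "payload": {"series": [{"linear":[0,0,0],"turn":0.114},{"linear":[0,0,0],"turn":0.114},{"linear":[0,0,0],"turn":0.114},{"linear":[0,0,0],"turn":0.114},{"linear":[-0.0024,-0.0255,0],"turn":0},{"linear":[-0.0024,-0.0255,0],"turn":0},{"linear":[-0.0024,-0.0255,0],"turn":0},{"linear":[-0.0024,-0.0255,0],"turn":0},{"linear":[-0.0024,-0.0255,0],"turn":0},{"linear":[-0.0024,-0.0255,0],"turn":0}]}}

```text
t: 8.35
ee_pos: [480.1, 2.2, 253.7]
orientation: [0.197, 3.135, -0.0]
ft_force: [0.1, -0.9, 0.4]
width: 56.9
grasp_force: 0.0
```

{"api": "arm_command", "payload": {"series": [{"linear":[-0.0024,-0.0255,0],"turn":0},{"linear":[-0.0024,-0.0255,0],"turn":0},{"linear":[-0.0024,-0.0255,0],"turn":0},{"linear":[-0.0024,-0.0255,0],"turn":0},{"linear":[0,0,0],"turn":0}]}}

```text
t: 8.85
ee_pos: [477.0, -101.3, 253.7]
orientation: [0.202, 3.135, -0.001]
ft_force: [0.0, 0.7, -0.6]
width: 56.8
grasp_force: 0.0
```

```bash
python3 go.py 472 -254 230 172.8; python3 - <<'E'
from h import *
c=cam("top"); f=c[0]["frame"]; np.save("t2.npy",f); s=cam("scene"); np.save("s2.npy",s[0]["frame"])
a=cv2.resize(f[150:300,160:300],None,fx=4,fy=4,interpolation=cv2.INTER_CUBIC); 
g=s[0]["frame"]; b=cv2.resize(g[150:210,245:365],(400,200),interpolation=cv2.INTER_CUBIC)
o=np.zeros((600,800,3),np.uint8); o[:, :560]=a; cv2.imwrite("pics/b2.png",a)
E
```

```text
t8.8 pos [ 477.  -101.3  253.7] yaw 172.6 tilt 0.03 w 56.8 g 0.0 q [-0.23  0.2   1.92 -0.    1.02 -1.68] F [ 0.   0.7 -0.6]
turn -0.003 then tool shift mm x -14.2 y -152.1 z 23.7
```

View pics/b2.png

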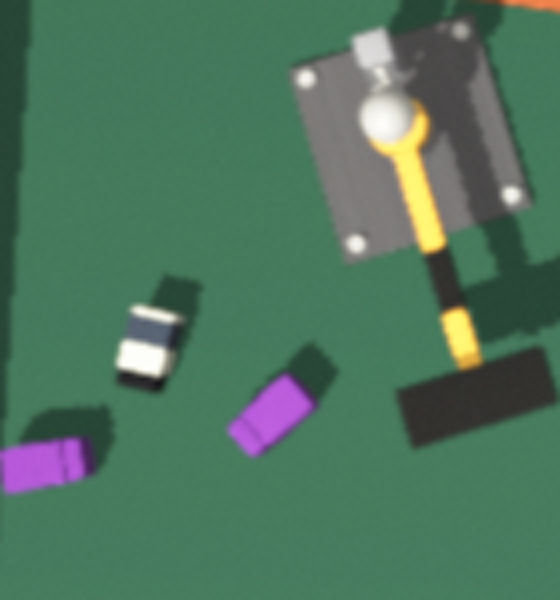

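{"api": "arm_command", "payload": {"series": [{"linear":[-0.0024,-0.0254,0],"turn":0},{"linear":[-0.0024,-0.0254,0],"turn":0},{"linear":[-0.0024,-0.0254,0],"turn":0},{"linear":[-0.0024,-0.0254,0],"turn":0},{"linear":[-0.0024,-0.0254,0],"turn":0},{"linear":[-0.0024,-0.0254,0],"turn":0},{"linear":[0,0,0.02],"turn":0},{"linear":[0,0,0.02],"turn":0},{"linear":[0,0,0.02],"turn":0}]}}

```text
t: 9.85
ee_pos: [472.6, -251.3, 193.1]
orientation: [0.197, 3.135, 0.0]
ft_force: [-0.4, 0.1, 0.0]
width: 57.3
grasp_force: 0.0
```

{"api": "arm_command", "payload": {"series": [{"linear":[0,0,0.02],"turn":0},{"linear":[0,0,0.02],"turn":0},{"linear":[0,0,0.02],"turn":0},{"linear":[0,0,0.02],"turn":0},{"linear":[0,0,0.015],"turn":0},{"linear":[0,0,0.01],"turn":0},{"linear":[0,0,0],"turn":0},{"linear":[0,0,0],"turn":0}]}}

```text
t: 10.65
ee_pos: [472.7, -251.9, 89.0]
orientation: [0.197, 3.135, -0.0]
ft_force: [0.1, -0.1, -1.3]
width: 57.4
grasp_force: 0.0
```

```bash
python3 go.py 472 -254 88 172.8; python3 - <<'E'
from h import *
s=cam("scene"); g=s[0]["frame"]; cv2.imwrite("pics/b3.png",cv2.resize(g[130:230,230:370],None,fx=5,fy=5,interpolation=cv2.INTER_CUBIC))
E
```

```text
t10.7 pos [ 472.7 -251.9   89. ] yaw 172.8 tilt 0.01 w 57.4 g 0.0 q [-0.51  0.52  1.92  0.    0.7  -1.96] F [ 0.1 -0.1 -1.3]
turn 0.000 then tool shift mm x 0.4 y -2.2 z 1.0
```

View pics/b3.png

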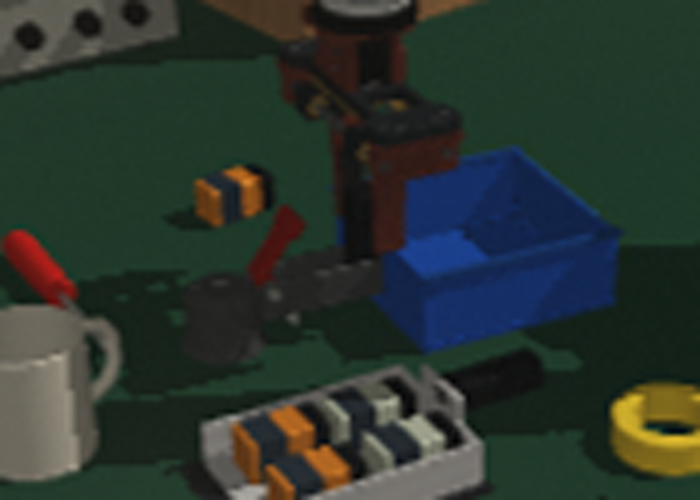

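{"api": "arm_command", "payload": {"series": [{"linear":[0,0,0],"turn":0},{"linear":[0,0,0],"turn":0},{"linear":[0,0,0],"turn":0},{"linear":[0,0,0],"turn":0},{"linear":[0,0,0],"turn":0},{"linear":[0,0,0],"turn":0},{"linear":[0,0,0],"turn":0},{"linear":[0,0,0],"turn":0}], "jaw": -1}}

```text
t: 11.5
ee_pos: [472.7, -253.0, 89.1]
orientation: [0.198, 3.134, -0.002]
ft_force: [-1.6, -4.4, 5.0]
width: 23.8
grasp_force: 29.9
```

{"api": "arm_command", "payload": {"series": [{"linear":[0,0,-0.01],"turn":0},{"linear":[0,0,-0.02],"turn":0},{"linear":[0,0,-0.02],"turn":0},{"linear":[0,0,-0.02],"turn":0},{"linear":[0,0,-0.02],"turn":0},{"linear":[0,0,-0.02],"turn":0},{"linear":[0,0,-0.02],"turn":0},{"linear":[0,0,-0.02],"turn":0},{"linear":[0,0,-0.02],"turn":0},{"linear":[0,0,-0.01],"turn":0}]}}

```text
t: 12.5
ee_pos: [471.9, -251.6, 269.5]
orientation: [-0.197, -3.135, -0.001]
ft_force: [0.9, 0.1, -7.5]
width: 24.3
grasp_force: 30.0
```

{"api": "arm_command", "payload": {"series": [{"linear":[0,0,0],"turn":-0.092},{"linear":[0,0,0],"turn":-0.092},{"linear":[0,0,0],"turn":-0.092},{"linear":[0,0,0],"turn":-0.092},{"linear":[0,0,0],"turn":-0.092},{"linear":[0,0,0],"turn":0}]}}

```text
t: 13.1
ee_pos: [471.3, -251.5, 267.6]
orientation: [0.524, -3.095, -0.003]
ft_force: [-0.6, 0.5, -7.2]
width: 23.7
grasp_force: 30.0
```

```bash
python3 go.py 489.2 160 270 199.2
```

```text
t13.1 pos [ 471.3 -251.5  267.6] yaw -160.8 tilt 0.17 w 23.7 g 30.0 q [-0.51  0.26  1.8   0.    1.08 -2.42] F [-0.6  0.5 -7.2]
turn 0.000 then tool shift mm x -152.2 y 382.7 z -2.4
```

{"api": "arm_command", "payload": {"series": [{"linear":[-0.005,0.012,0],"turn":0},{"linear":[-0.0085,0.0215,0],"turn":0},{"linear":[-0.0085,0.0215,0],"turn":0},{"linear":[-0.0085,0.0215,0],"turn":0},{"linear":[-0.0085,0.0215,0],"turn":0},{"linear":[-0.0085,0.0215,0],"turn":0},{"linear":[-0.0085,0.0215,0],"turn":0},{"linear":[-0.0085,0.0215,0],"turn":0},{"linear":[-0.0085,0.0215,0],"turn":0},{"linear":[-0.0085,0.0215,0],"turn":0}]}}

```text
t: 14.1
ee_pos: [481.0, -29.6, 268.4]
orientation: [0.519, -3.097, -0.001]
ft_force: [0.5, -0.2, -8.0]
width: 23.8
grasp_force: 30.0
```

{"api": "arm_command", "payload": {"series": [{"linear":[-0.0085,0.0215,0],"turn":0},{"linear":[-0.0085,0.0215,0],"turn":0},{"linear":[-0.0085,0.0215,0],"turn":0},{"linear":[-0.0085,0.0215,0],"turn":0},{"linear":[-0.0085,0.0215,0],"turn":0},{"linear":[-0.0085,0.0215,0],"turn":0},{"linear":[-0.0085,0.0215,0],"turn":0},{"linear":[-0.005,0.022,0],"turn":0},{"linear":[0,0,0],"turn":0},{"linear":[0,0,0],"turn":0}]}}

```text
t: 15.1
ee_pos: [485.3, 153.3, 268.3]
orientation: [0.523, -3.097, 0.0]
ft_force: [0.7, -0.2, -7.2]
width: 23.8
grasp_force: 30.0
```

```bash
python3 go.py 489.2 160 270 199.2;python3 - <<'E'
from h import *
c=cam("top"); f=c[0]["frame"]; np.save("t3.npy",f); s=cam("scene"); g=s[0]["frame"]; np.save("s3.npy",g)
o=np.zeros((600,800,3),np.uint8)
o[:300]=cv2.resize(f[150:210,200:360],(800,300),interpolation=cv2.INTER_CUBIC)
o[300:]=cv2.resize(g[190:250,310:470],(800,300),interpolation=cv2.INTER_CUBIC)
cv2.imwrite("pics/b4.png",o); print(px(s,[596.9,197.5,230]),px(c,[596.9,197.5,230]))
E
```

```text
t15.1 pos [485.3 153.3 268.3] yaw -160.8 tilt 0.07 w 23.8 g 30.0 q [ 0.28  0.22  1.86 -0.    1.07 -1.62] F [ 0.7 -0.2 -7.2]
turn -0.001 then tool shift mm x -5.9 y 5.1 z -1.7
(np.float64(357.9006270138433), np.float64(203.65940204976954)) (np.float64(250.5685494021791), np.float64(172.0879785178696))
```

View pics/b4.png

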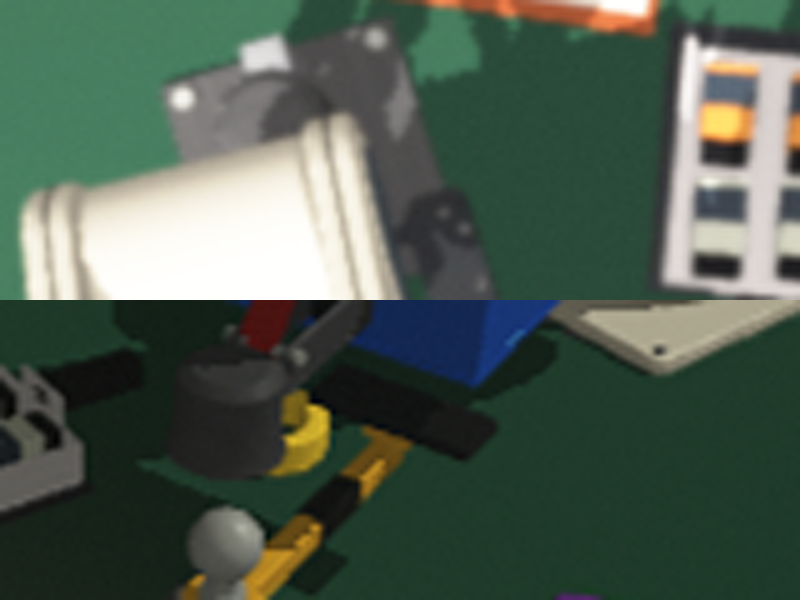

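```bash
python3 - <<'E'
from h import *
c=cam("top");s=cam("scene")
zt=268.3-88+50
print(pt(c,254.5,175.9,zt),pt(s,231/5+310-.4,(372-300)/5+190-.4,zt))
# ball from scene
print("ball scene",pt(s,226/5+310-.4,(543-300)/5+190-.4,120),"top", pt(c,257-.1,178.7-.1,120))
E
```

```text
[587.14099738 186.87467187 230.3       ] [602.52535639 196.12957976 230.3       ]
ball scene [596.70051906 194.67994487 120.        ] top [596.15869333 196.65113992 120.        ]
```

{"api": "arm_command", "payload": {"series": [{"linear":[-0.0024,0.002,0],"turn":0},{"linear":[-0.0024,0.002,0],"turn":0},{"linear":[0,0,0.01],"turn":0},{"linear":[0,0,0.01],"turn":0},{"linear":[0,0,0.01],"turn":0},{"linear":[0,0,0],"turn":0},{"linear":[0,0,0],"turn":0}]}}

```text
t: 16.0
ee_pos: [489.2, 157.9, 238.1]
orientation: [0.522, -3.097, 0.0]
ft_force: [-0.3, -0.6, -7.4]
width: 24.0
grasp_force: 30.0
```

{"api": "arm_command", "payload": {"series": [{"linear":[0,0,0.004],"turn":0},{"linear":[0,0,0.004],"turn":0},{"linear":[0,0,0.004],"turn":0},{"linear":[0,0,0.002],"turn":0},{"linear":[0,0,0],"turn":0}]}}

```text
t: 16.5
ee_pos: [489.2, 158.0, 224.3]
orientation: [0.522, -3.097, 0.0]
ft_force: [-1.0, 0.2, -7.8]
width: 23.9
grasp_force: 30.0
```

```bash
python3 go.py 489.2 160 186 199.2
```

```text
t16.5 pos [489.2 158.  224.3] yaw -160.9 tilt 0.04 w 23.9 g 30.0 q [ 0.29  0.28  1.89  0.    0.97 -1.62] F [-1.   0.2 -7.8]
turn -0.001 then tool shift mm x -0.7 y 1.9 z 38.3
```

{"api": "arm_command", "payload": {"series": [{"linear":[0,0,0.003],"turn":0},{"linear":[0,0,0.003],"turn":0},{"linear":[0,0,0.003],"turn":0},{"linear":[0,0,0.003],"turn":0},{"linear":[0,0,0],"turn":0}]}}

```text
t: 17.0
ee_pos: [489.1, 157.9, 212.1]
orientation: [0.522, -3.097, 0.0]
ft_force: [0.3, -0.4, -7.8]
width: 23.8
grasp_force: 30.0
```

{"api": "arm_command", "payload": {"series": [{"linear":[0,0,0.002],"turn":0},{"linear":[0,0,0.002],"turn":0},{"linear":[0,0,0.002],"turn":0},{"linear":[0,0,0],"turn":0}]}}

```text
t: 17.4
ee_pos: [489.3, 158.0, 206.4]
orientation: [0.522, -3.097, 0.0]
ft_force: [-0.2, 0.5, -7.3]
width: 23.8
grasp_force: 30.0
```

{"api": "arm_command", "payload": {"series": [{"linear":[0,0,0.002],"turn":0},{"linear":[0,0,0.002],"turn":0},{"linear":[0,0,0.002],"turn":0},{"linear":[0,0,0.002],"turn":0},{"linear":[0,0,0.002],"turn":0},{"linear":[0,0,0],"turn":0}]}}

```text
t: 18.0
ee_pos: [489.0, 158.1, 196.2]
orientation: [0.523, -3.097, -0.0]
ft_force: [-2.8, 3.4, -6.7]
width: 23.9
grasp_force: 30.0
```

{"api": "arm_command", "payload": {"series": [{"linear":[0,0,0.002],"turn":0},{"linear":[0,0,0.002],"turn":0},{"linear":[0,0,0.002],"turn":0},{"linear":[0,0,0.002],"turn":0},{"linear":[0,0,0],"turn":0}]}}

```text
t: 18.5
ee_pos: [489.0, 158.2, 188.3]
orientation: [0.523, -3.097, -0.0]
ft_force: [-3.6, 3.5, -7.5]
width: 23.3
grasp_force: 30.0
```

```bash
python3 go.py 489.2 160 186 199.2; python3 - <<'E'
from h import *
c=cam("top"); f=c[0]["frame"]; s=cam("scene"); g=s[0]["frame"]
o=np.zeros((600,800,3),np.uint8)
o[:300]=cv2.resize(f[150:210,200:360],(800,300),interpolation=cv2.INTER_CUBIC)
o[300:]=cv2.resize(g[200:260,310:470],(800,300),interpolation=cv2.INTER_CUBIC)
cv2.imwrite("pics/b5.png",o)
E
```

```text
t18.5 pos [489.  158.2 188.3] yaw -160.8 tilt 0.06 w 23.3 g 30.0 q [ 0.29  0.34  1.91  0.    0.89 -1.62] F [-3.6  3.5 -7.5]
turn -0.001 then tool shift mm x -0.8 y 1.7 z 2.3
```

View pics/b5.png

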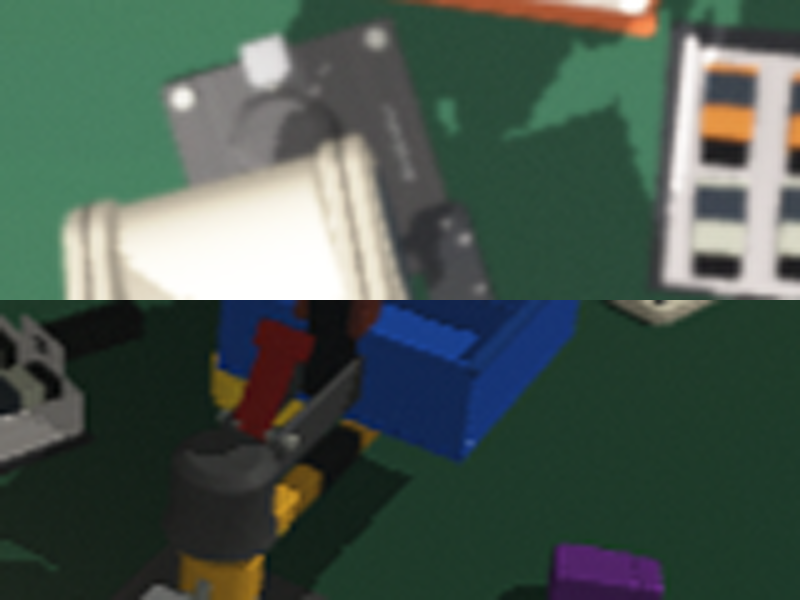

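The cup (scene crop 225,490) is over the ball and lateral force is small. I'll lower the last few millimetres and release.

{"api": "arm_command", "payload": {"series": [{"linear":[0,0,0.001],"turn":0},{"linear":[0,0,0.001],"turn":0},{"linear":[0,0,0.001],"turn":0},{"linear":[0,0,0],"turn":0}]}}

```text
t: 19.0
ee_pos: [489.0, 158.0, 186.9]
orientation: [0.523, -3.097, 0.0]
ft_force: [-10.3, -0.2, 8.4]
width: 23.9
grasp_force: 30.0
```

{"api": "arm_command", "payload": {"series": [{"linear":[0,0,0],"turn":0},{"linear":[0,0,0],"turn":0},{"linear":[0,0,0],"turn":0},{"linear":[0,0,0],"turn":0},{"linear":[0,0,-0.013],"turn":0},{"linear":[0,0,-0.013],"turn":0},{"linear":[0,0,-0.013],"turn":0},{"linear":[0,0,-0.013],"turn":0},{"linear":[0,0,-0.013],"turn":0}], "jaw": 0.3}}

```text
t: 19.9
ee_pos: [489.6, 158.1, 252.3]
orientation: [-0.522, 3.097, 0.0]
ft_force: [-0.7, -0.7, -0.2]
width: 57.0
grasp_force: 0.0
```

{"api": "arm_command", "payload": {"series": [{"linear":[-0.013,0,0],"turn":0},{"linear":[-0.013,0,0],"turn":0},{"linear":[-0.013,0,0],"turn":0},{"linear":[-0.013,0,0],"turn":0},{"linear":[-0.013,0,0],"turn":0},{"linear":[0,0,0],"turn":0},{"linear":[0,0,0],"turn":0},{"linear":[0,0,0],"turn":0}], "jaw": -1}}

```text
t: 20.7
ee_pos: [550.3, 179.2, 250.3]
orientation: [0.522, -3.097, 0.0]
ft_force: [0.2, -0.1, 0.3]
width: 0.5
grasp_force: 0.0
```

```bash
python3 go.py 551.3 180.7 222 199.2; python3 - <<'E'
from h import *
c=cam("top"); f=c[0]["frame"]; s=cam("scene"); g=s[0]["frame"]; np.save("s5.npy",g)
o=np.zeros((600,800,3),np.uint8)
o[:300]=cv2.resize(f[150:270,200:360],(400,300),interpolation=cv2.INTER_CUBIC).repeat(1,0) if 0 else 0
o[:300,:400]=cv2.resize(f[150:270,200:360],(400,300),interpolation=cv2.INTER_CUBIC)
o[300:]=cv2.resize(g[190:250,310:470],(800,300),interpolation=cv2.INTER_CUBIC)
cv2.imwrite("pics/b6.png",o)
E
```

```text
t20.7 pos [550.3 179.2 250.3] yaw -160.9 tilt 0.06 w 0.5 g 0.0 q [ 0.29  0.35  1.73  0.    1.07 -1.61] F [ 0.2 -0.1  0.3]
turn -0.001 then tool shift mm x -1.4 y 1.1 z 28.3
```

View pics/b6.png

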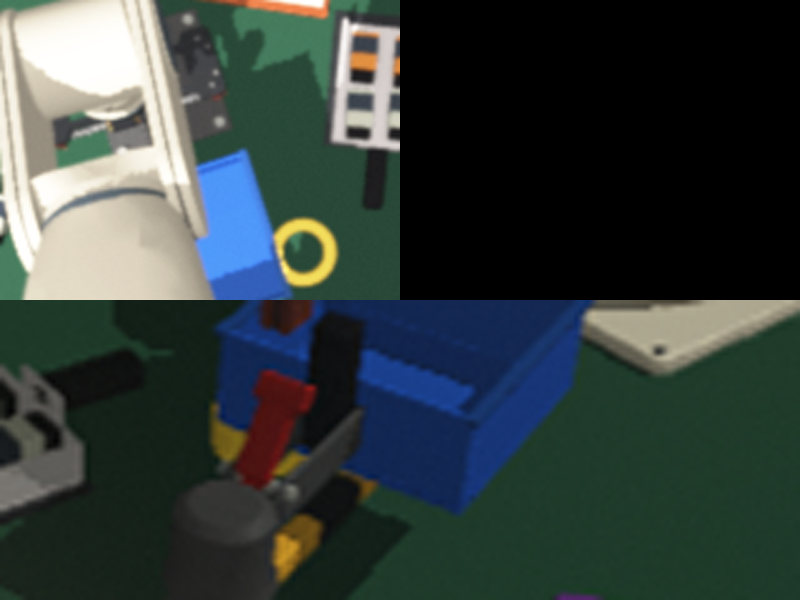

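{"api": "arm_command", "payload": {"series": [{"linear":[-0.001,0.001,0.007],"turn":0},{"linear":[0,0,0.007],"turn":0},{"linear":[0,0,0.007],"turn":0},{"linear":[0,0,0.006],"turn":0},{"linear":[0.0035,0,0.0036],"turn":0},{"linear":[0.0035,0,0.0036],"turn":0},{"linear":[0.0035,0,0.0036],"turn":0},{"linear":[0.0035,0,0.0036],"turn":0}]}}

```text
t: 21.6
ee_pos: [538.7, 176.2, 210.6]
orientation: [-0.522, 3.096, 0.0]
ft_force: [-5.0, -1.3, 19.0]
width: 0.2
grasp_force: 9.3
```

{"api": "arm_command", "payload": {"series": [{"linear":[0.0025,0,0.0026],"turn":0},{"linear":[0.0025,0,0.0026],"turn":0},{"linear":[0.0025,0,0.0026],"turn":0},{"linear":[0.0025,0,0.0026],"turn":0},{"linear":[0.0018,0,0.0032],"turn":0},{"linear":[0.0018,0,0.0032],"turn":0},{"linear":[0.0018,0,0.0032],"turn":0},{"linear":[0.0018,0,0.0032],"turn":0}]}}

```text
t: 22.4
ee_pos: [520.2, 169.7, 186.4]
orientation: [0.522, -3.095, 0.001]
ft_force: [-5.4, -1.2, 7.4]
width: 0.8
grasp_force: 3.7
```

{"api": "arm_command", "payload": {"series": [{"linear":[0,0,0.003],"turn":0},{"linear":[0,0,0.003],"turn":0},{"linear":[0,0,0.003],"turn":0},{"linear":[0,0,0],"turn":0},{"linear":[0,0,0],"turn":0}]}}

```text
t: 22.9
ee_pos: [522.1, 170.4, 177.2]
orientation: [-0.522, 3.097, 0.0]
ft_force: [1.1, 0.2, 0.8]
width: 0.6
grasp_force: 0.0
```

```bash
python3 go.py 521.1 170.2 175 199.2
```

```text
t22.9 pos [522.1 170.4 177.2] yaw -160.9 tilt 0.04 w 0.6 g 0.0 q [ 0.29  0.4   1.85  0.    0.9  -1.61] F [1.1 0.2 0.8]
turn -0.001 then tool shift mm x 1.0 y 0.1 z 2.2
```

{"api": "arm_command", "payload": {"series": [{"linear":[0.001,0,0.002],"turn":0},{"linear":[0,0,0.002],"turn":0},{"linear":[0,0,0],"turn":0}]}}

```text
t: 23.2
ee_pos: [521.7, 170.3, 174.4]
orientation: [-0.522, 3.096, 0.0]
ft_force: [-4.2, -1.6, 14.2]
width: 0.4
grasp_force: 6.4
```

{"api": "arm_command", "payload": {"series": [{"linear":[0,0,0.001],"turn":0},{"linear":[0,0,0.001],"turn":0},{"linear":[0,0,0],"turn":0}]}}

```text
t: 23.5
ee_pos: [521.7, 170.3, 173.9]
orientation: [-0.522, 3.096, 0.0]
ft_force: [-9.8, -3.2, 27.0]
width: 0.4
grasp_force: 13.5
```

{"api": "arm_command", "payload": {"series": [{"linear":[0,0,-0.01],"turn":0},{"linear":[0,0,-0.02],"turn":0},{"linear":[0,0,-0.02],"turn":0},{"linear":[0,0,-0.02],"turn":0},{"linear":[0,0,-0.02],"turn":0},{"linear":[0,0,-0.02],"turn":0},{"linear":[0,0,0],"turn":0}], "jaw": 0.136}}

```text
t: 24.2
ee_pos: [522.5, 170.5, 283.5]
orientation: [-0.522, 3.093, 0.001]
ft_force: [0.2, -0.2, -0.3]
width: 49.4
grasp_force: 0.0
```

```bash
python3 - <<'E'
from h import *
c=cam("top"); f=c[0]["frame"]; s=cam("scene"); g=s[0]["frame"]
o=np.zeros((600,800,3),np.uint8)
o[:, :400]=cv2.resize(f[145:265,320:400],(400,600),interpolation=cv2.INTER_CUBIC)
o[:250,400:]=cv2.resize(g[190:240,320:400],(400,250),interpolation=cv2.INTER_CUBIC)
o[260:600,400:]=cv2.resize(f[130:300,160:360],(400,340))
cv2.imwrite("pics/b7.png",o)
E
```

```text
(no output)
```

View pics/b7.png

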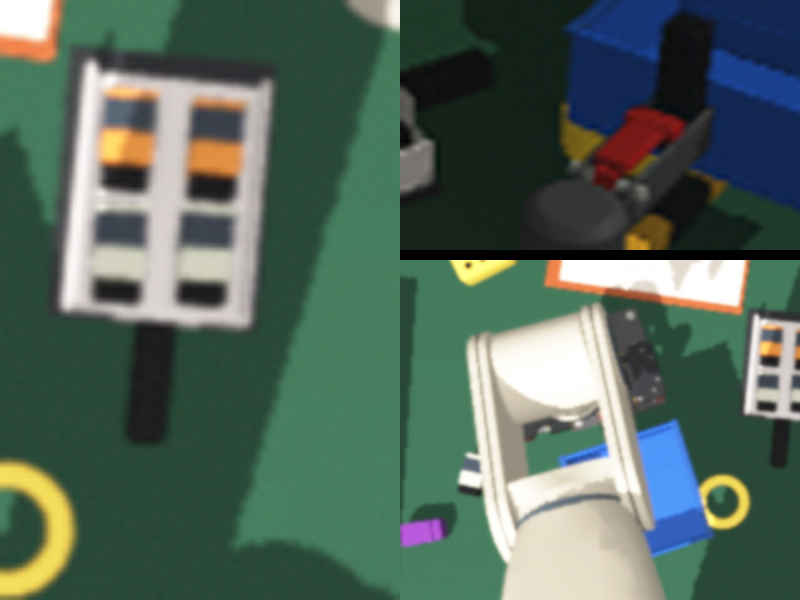

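{"api": "arm_command", "payload": {"series": [{"linear":[0,0,0],"turn":0.142},{"linear":[0,0,0],"turn":0.142},{"linear":[0,0,0],"turn":0.142},{"linear":[0,0,0],"turn":0.142},{"linear":[0,0,0],"turn":0.142},{"linear":[0,0,0],"turn":0.142},{"linear":[0,0,0],"turn":0.142},{"linear":[0,0,0],"turn":0.142},{"linear":[0,0,0],"turn":0.142},{"linear":[0,0,0],"turn":0.142}]}}

```text
t: 25.3
ee_pos: [520.2, 169.8, 279.2]
orientation: [-1.63, -2.684, 0.003]
ft_force: [-1.3, -0.2, -0.8]
width: 49.7
grasp_force: 0.0
```

{"api": "arm_command", "payload": {"series": [{"linear":[0,0,0],"turn":0.142},{"linear":[0,0,0],"turn":0.142},{"linear":[0,0,0],"turn":0.142},{"linear":[0,0,0],"turn":0.142},{"linear":[0,0,0],"turn":0.142},{"linear":[0,0,0],"turn":0.142},{"linear":[0,0,0],"turn":0.142},{"linear":[0,0,0],"turn":0.142},{"linear":[0,0,0],"turn":0.142},{"linear":[0,0,0],"turn":0.142}]}}

```text
t: 26.3
ee_pos: [520.2, 169.8, 279.2]
orientation: [-2.987, -0.973, 0.004]
ft_force: [0.4, 0.2, -0.2]
width: 49.9
grasp_force: 0.0
```

{"api": "arm_command", "payload": {"series": [{"linear":[0,0,0],"turn":0.142},{"linear":[0,0,0],"turn":0.142},{"linear":[0,0,0],"turn":0.142},{"linear":[0,0,0],"turn":0.142},{"linear":[0,0,0],"turn":0.142},{"linear":[0,0,0],"turn":0}]}}

```text
t: 26.9
ee_pos: [520.3, 169.8, 279.4]
orientation: [3.139, -0.119, -0.004]
ft_force: [-0.2, -0.4, -0.2]
width: 50.0
grasp_force: 0.0
```

```bash
python3 go.py 489.5 -73.6 120 -4.3
```

```text
t26.9 pos [520.3 169.8 279.4] yaw -4.3 tilt 0.15 w 50.0 g 0.0 q [0.29 0.27 1.77 0.   1.11 1.94] F [-0.2 -0.4 -0.2]
turn -0.000 then tool shift mm x -12.5 y 245.1 z 159.4
```

{"api": "arm_command", "payload": {"series": [{"linear":[-0.0012,0.0245,0],"turn":0},{"linear":[-0.0012,0.0245,0],"turn":0},{"linear":[-0.0012,0.0245,0],"turn":0},{"linear":[-0.0012,0.0245,0],"turn":0},{"linear":[-0.0012,0.0245,0],"turn":0},{"linear":[-0.0012,0.0245,0],"turn":0},{"linear":[-0.0012,0.0245,0],"turn":0},{"linear":[-0.0012,0.0245,0],"turn":0},{"linear":[-0.0012,0.0245,0],"turn":0},{"linear":[-0.0012,0.0245,0],"turn":0}]}}

```text
t: 27.9
ee_pos: [490.2, -74.2, 280.1]
orientation: [-3.139, 0.109, 0.002]
ft_force: [-0.5, -0.2, -1.2]
width: 50.1
grasp_force: 0.0
```

{"api": "arm_command", "payload": {"series": [{"linear":[0,0,0.021],"turn":0},{"linear":[0,0,0.021],"turn":0},{"linear":[0,0,0.021],"turn":0},{"linear":[0,0,0.021],"turn":0},{"linear":[0,0,0.021],"turn":0},{"linear":[0,0,0.021],"turn":0},{"linear":[0,0,0.021],"turn":0},{"linear":[0,0,0.021],"turn":0},{"linear":[0,0,0],"turn":0},{"linear":[0,0,0],"turn":0}]}}

```text
t: 28.9
ee_pos: [490.4, -73.3, 112.6]
orientation: [-3.139, 0.113, 0.003]
ft_force: [0.2, 0.2, -0.6]
width: 50.0
grasp_force: 0.0
```

```bash
python3 go.py 489.5 -73.6 38 -4.3
```

```text
t28.9 pos [490.4 -73.3 112.6] yaw -4.1 tilt 0.10 w 50.0 g 0.0 q [-0.17  0.44  1.99  0.    0.71  1.47] F [ 0.2  0.2 -0.6]
turn 0.003 then tool shift mm x -0.9 y 0.4 z 74.6
```

{"api": "arm_command", "payload": {"series": [{"linear":[0,0,0.02],"turn":0},{"linear":[0,0,0.02],"turn":0},{"linear":[0,0,0.02],"turn":0},{"linear":[0,0,0.0145],"turn":0},{"linear":[0,0,0],"turn":0},{"linear":[0,0,0],"turn":0}]}}

```text
t: 29.5
ee_pos: [491.5, -73.5, 39.4]
orientation: [3.139, -0.115, 0.001]
ft_force: [-0.3, 0.8, 1.2]
width: 50.1
grasp_force: 0.0
```

{"api": "arm_command", "payload": {"series": [{"linear":[0,0,0],"turn":0},{"linear":[0,0,0],"turn":0},{"linear":[0,0,0],"turn":0},{"linear":[0,0,0],"turn":0},{"linear":[0,0,0],"turn":0},{"linear":[0,0,0],"turn":0},{"linear":[0,0,0],"turn":0},{"linear":[0,0,0],"turn":0}], "jaw": -1}}

```text
t: 30.3
ee_pos: [491.2, -73.4, 39.1]
orientation: [3.139, -0.117, 0.001]
ft_force: [-0.1, -0.2, 6.5]
width: 23.6
grasp_force: 30.0
```

{"api": "arm_command", "payload": {"series": [{"linear":[0,0,-0.005],"turn":0},{"linear":[0,0,-0.005],"turn":0},{"linear":[0,0,-0.005],"turn":0},{"linear":[0,0,0],"turn":0},{"linear":[0,0,0],"turn":0}]}}

```text
t: 30.8
ee_pos: [490.8, -73.3, 53.7]
orientation: [3.139, -0.116, 0.0]
ft_force: [-2.1, 0.1, -1.0]
width: 23.5
grasp_force: 30.0
```

```bash
python3 go.py 489.5 -73.6 38 -4.3; python3 - <<'E'
from h import *
print(ctrl.get_obs()["moment"])
s=cam("scene"); g=s[0]["frame"]
cv2.imwrite("pics/b8.png",cv2.resize(g[150:250,250:390],None,fx=5,fy=5,interpolation=cv2.INTER_CUBIC))
E
```

```text
t30.8 pos [490.8 -73.3  53.7] yaw -4.2 tilt 0.00 w 23.5 g 30.0 q [-0.17  0.55  2.01 -0.    0.58  1.47] F [-2.1  0.1 -1. ]
turn 0.001 then tool shift mm x -1.3 y 0.4 z 15.7
[0.03481056 0.26722132 0.02180931]
```

View pics/b8.png

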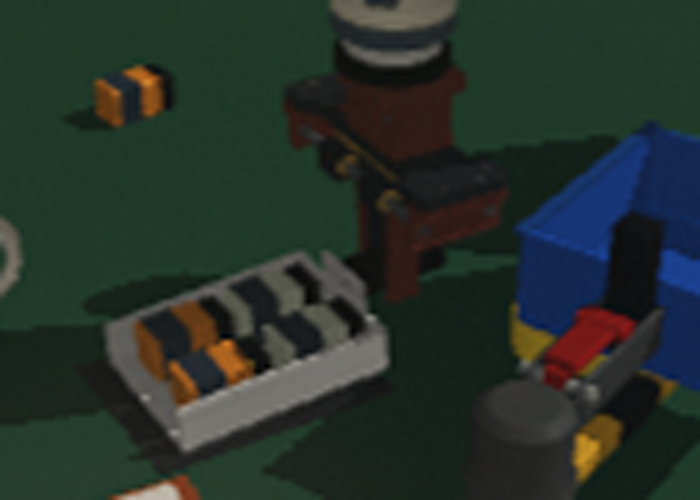

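{"api": "arm_command", "payload": {"series": [{"linear":[0,0,-0.003],"turn":0},{"linear":[0,0,-0.003],"turn":0},{"linear":[0,0,-0.003],"turn":0},{"linear":[0,0,0],"turn":0},{"linear":[0,0,0],"turn":0},{"linear":[0,0,0],"turn":0}]}}

```text
t: 31.45
ee_pos: [490.9, -73.4, 62.6]
orientation: [3.139, -0.117, 0.0]
ft_force: [-0.7, 0.2, -2.2]
width: 23.7
grasp_force: 30.0
```

```bash
python3 - <<'E'
from h import *
s=cam("scene"); g=s[0]["frame"]
for k in range(4): 
    o=ctrl.get_obs(); 
print(o["moment"],o["ft_force"],o["ee_pos"])
for z in (2,17,26): print(z,px(s,[680.5,-31.8,z]))
gr=cv2.cvtColor(g,cv2.COLOR_BGR2GRAY); print(gr[228:248,284:291])
c=cam("top"); np.save("t8.npy",c[0]["frame"]); print(px(c,[676.3,-87.6,4]),px(c,[676.3,-87.6,28]))
E
```

```text
[0.0006099  0.23680168 0.03383896] [-2.82077291e-01 -8.12014377e-04 -1.52619978e+00] [490.91789772 -73.3722383   62.59413353]
2 (np.float64(286.11103539115754), np.float64(240.5086314094495))
17 (np.float64(285.8943013688106), np.float64(236.7034627984787))
26 (np.float64(285.76279422489307), np.float64(234.39461045155656))
[[ 81  67  60  61  79  76  39]
 [ 85  70  59  57  71  92 124]
 [ 91  81  62  78 128 146 132]
 [ 90 104 136 146 135 126 119]
 [ 88 101 123 128 119 115 113]
 [ 91  92 108 117 115 114 115]
 [ 92  87 102 117 116 118 119]
 [ 78  89 104 121 120 119 119]
 [ 72  97  97 113 120 120 118]
 [ 40  69  96 112 120 119 118]
 [ 27  36  74 109 123 122 105]
 [ 28  27  45  97 107  70  48]
 [ 32  35  35  50  51  37  34]
 [ 38  37  37  35  36  34  31]
 [ 38  37  37  35  38  41  47]
 [ 35  34  36  46  52  52  54]
 [ 45  50  47  47  53  53  53]
 [ 52  69  74  65  53  53  54]
 [ 81  72  76  71  57  52  53]
 [152  98  73  75  70  59  53]]
(np.float64(354.42716088549133), np.float64(160.99416894097195)) (np.float64(355.01412733073636), np.float64(159.54141911097662))
```

{"api": "arm_command", "payload": {"series": [{"linear":[0,0,0.006],"turn":0},{"linear":[0,0,0.006],"turn":0},{"linear":[0,0,0.006],"turn":0},{"linear":[0,0,0.005],"turn":0},{"linear":[0,0,0],"turn":0}]}}

```text
t: 32.05
ee_pos: [490.8, -73.3, 38.9]
orientation: [-3.139, 0.116, 0.001]
ft_force: [-0.0, 0.3, -0.9]
width: 23.9
grasp_force: 30.0
```

{"api": "arm_command", "payload": {"series": [{"linear":[0,0,0],"turn":0},{"linear":[0,0,0],"turn":0},{"linear":[0,0,0],"turn":0},{"linear":[0,0,0.006],"turn":0},{"linear":[0.01,0,0],"turn":0},{"linear":[0.01,0,0],"turn":0},{"linear":[0.004,0,0],"turn":0},{"linear":[0,0,0],"turn":0}], "jaw": -0.3}}

```text
t: 32.85
ee_pos: [516.0, -75.2, 33.6]
orientation: [3.139, -0.116, 0.002]
ft_force: [0.4, -0.0, -0.6]
width: 30.6
grasp_force: 0.0
```

{"api": "arm_command", "payload": {"series": [{"linear":[0.001,0,0],"turn":0},{"linear":[0.001,0,0],"turn":0},{"linear":[0.001,0,0],"turn":0},{"linear":[0,0,0],"turn":0}]}}

```text
t: 33.25
ee_pos: [517.1, -75.3, 33.5]
orientation: [-3.139, 0.117, 0.002]
ft_force: [-3.1, 0.3, 1.3]
width: 30.5
grasp_force: 1.2
```

{"api": "arm_command", "payload": {"series": [{"linear":[0.001,0,0],"turn":0},{"linear":[0,0,0],"turn":0},{"linear":[0,0,0],"turn":0},{"linear":[0,0,0],"turn":0},{"linear":[0,0,0],"turn":0},{"linear":[0,0,0],"turn":0}], "jaw": -1}}

```text
t: 33.85
ee_pos: [518.8, -75.4, 33.5]
orientation: [-3.139, 0.117, 0.0]
ft_force: [-0.2, -0.4, -3.0]
width: 23.8
grasp_force: 31.0
```

{"api": "arm_command", "payload": {"series": [{"linear":[0,0,-0.003],"turn":0},{"linear":[0,0,-0.003],"turn":0},{"linear":[0,0,-0.003],"turn":0},{"linear":[0,0,-0.003],"turn":0},{"linear":[0,0,-0.003],"turn":0},{"linear":[0,0,0],"turn":0},{"linear":[0,0,0],"turn":0}]}}

```text
t: 34.55
ee_pos: [518.9, -75.5, 48.7]
orientation: [3.139, -0.117, 0.0]
ft_force: [-1.2, -0.5, -4.0]
width: 24.0
grasp_force: 32.2
```

```bash
python3 - <<'E'
from h import *
s=cam("scene"); g=s[0]["frame"]
o=ctrl.get_obs(); print(o["moment"],o["ft_force"],o["ee_pos"])
gr=cv2.cvtColor(g,cv2.COLOR_BGR2GRAY); print(gr[222:246,284:291])
E
```

```text
[ 0.0308724   0.46034447 -0.02370543] [-0.8034499  -0.46508089 -4.7869857 ] [518.76802555 -75.41153744  48.58275162]
[[ 72 102 101  58  42  44  43]
 [ 62  72 104 104  59  39  38]
 [ 62  62  83  90  58  33  34]
 [ 62  63  70  76  56  27  41]
 [ 60  60  64  75  82 122 146]
 [ 70  91 132 148 137 134 127]
 [129 140 136 128 124 119 114]
 [110 125 120 116 115 113 114]
 [101 117 115 113 114 116 117]
 [101 118 117 118 118 119 117]
 [ 99 117 119 119 118 118 117]
 [125 115 119 119 118 118 117]
 [105 116 120 120 120 121 123]
 [ 90 114 122 113  90  78  68]
 [ 76 104  90  64  38  34  30]
 [ 38  45  40  30  25  26  26]
 [ 27  27  27  27  27  31  36]
 [ 29  33  36  36  35  36  37]
 [ 36  37  37  38  38  37  36]
 [ 37  37  38  38  37  35  34]
 [ 37  37  36  35  37  42  48]
 [ 36  33  37  45  52  53  53]
 [ 44  51  45  47  53  52  53]
 [ 52  68  74  64  53  53  54]]
```

{"api": "arm_command", "payload": {"series": [{"linear":[0,0,-0.01],"turn":0},{"linear":[0,0,-0.02],"turn":0},{"linear":[0,0,-0.02],"turn":0},{"linear":[0,0,-0.02],"turn":0},{"linear":[0,0,-0.02],"turn":0},{"linear":[0,0,-0.02],"turn":0},{"linear":[0,0,-0.02],"turn":0},{"linear":[0,0,-0.02],"turn":0},{"linear":[0,0,-0.02],"turn":0},{"linear":[0,0,-0.02],"turn":0}]}}

```text
t: 35.6
ee_pos: [518.3, -75.4, 239.8]
orientation: [3.139, -0.117, -0.0]
ft_force: [-0.2, 0.3, -4.7]
width: 24.1
grasp_force: 32.5
```

{"api": "arm_command", "payload": {"series": [{"linear":[0,0,0],"turn":-0.05},{"linear":[0,0,0],"turn":-0.1},{"linear":[0,0,0],"turn":-0.1},{"linear":[0,0,0],"turn":-0.1},{"linear":[0,0,0],"turn":-0.1},{"linear":[0,0,0],"turn":-0.1},{"linear":[0,0,0],"turn":-0.1},{"linear":[0,0,0],"turn":-0.1},{"linear":[0,0,0],"turn":-0.1},{"linear":[0,0,0],"turn":-0.1}]}}

```text
t: 36.6
ee_pos: [518.4, -75.4, 239.0]
orientation: [2.842, 1.338, -0.0]
ft_force: [-0.3, 0.2, -4.7]
width: 24.2
grasp_force: 32.4
```

{"api": "arm_command", "payload": {"series": [{"linear":[0,0,0],"turn":-0.1},{"linear":[0,0,0],"turn":-0.1},{"linear":[0,0,0],"turn":-0.1},{"linear":[0,0,0],"turn":-0.1},{"linear":[0,0,0],"turn":-0.1},{"linear":[0,0,0],"turn":-0.1},{"linear":[0,0,0],"turn":-0.1},{"linear":[0,0,0],"turn":-0.1},{"linear":[0,0,0],"turn":-0.1},{"linear":[0,0,0],"turn":-0.1}]}}

```text
t: 37.6
ee_pos: [518.7, -75.5, 239.1]
orientation: [1.852, 2.536, 0.0]
ft_force: [0.8, 0.5, -4.5]
width: 23.6
grasp_force: 32.4
```

```bash
python3 go.py 440.7 12 240 109.2; python3 - <<'E'
from h import *
c=cam("top"); s=cam("scene"); o=np.zeros((600,800,3),np.uint8)
f=c[0]["frame"]; g=s[0]["frame"]
o[:, :400]=cv2.resize(f[130:280,240:340],(400,600)); o[:, 400:]=cv2.resize(g[110:260,290:390],(400,600))
cv2.imwrite("pics/b9.png",o)
E
```

```text
t37.6 pos [518.7 -75.5 239.1] yaw 107.7 tilt 0.05 w 23.6 g 32.4 q [-0.17  0.28  1.85 -0.    1.01 -0.48] F [ 0.8  0.5 -4.5]
turn -0.026 then tool shift mm x 108.3 y -44.9 z -0.9
```

View pics/b9.png

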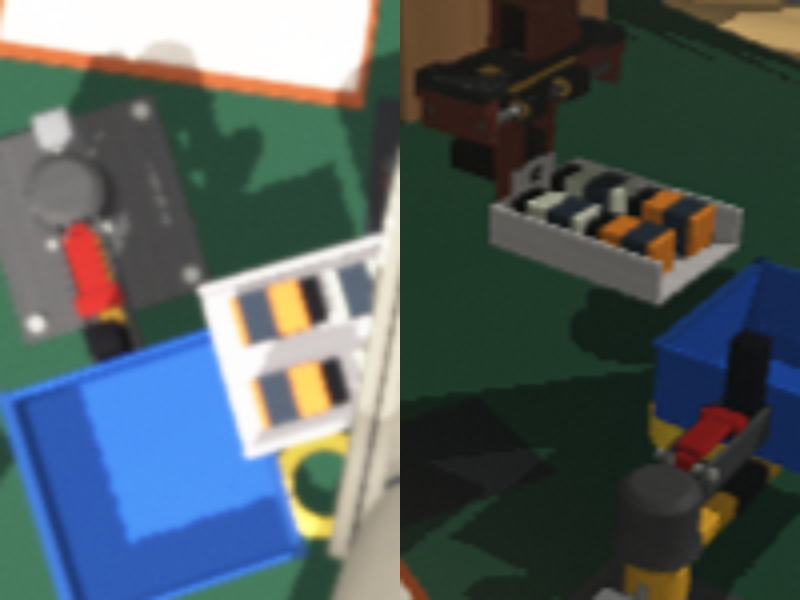

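```bash
python3 - <<'E'
from h import *
c=cam("top"); a=np.radians(19.2)
for u,v in((5,397),(300,553),(200,335)):
    p=pt(c,u/4+240-.4,v/4+130-.4,162); d=p[:2]-[596.6,196.5]; print(p,d@[np.cos(a),np.sin(a)],d@[-np.sin(a),np.cos(a)])
E
```

```text
[451.6684083  228.14662774 162.        ] -126.46245016042934 77.54949400067267
[351.99345913  25.81638243 162.        ] -287.13278617157147 -80.7466423554396
[496.96012802  97.77424214 162.        ] -126.56514956030976 -60.46604227529689
```

{"api": "arm_command", "payload": {"series": [{"linear":[0,0,0],"turn":-0.026},{"linear":[0,-0.009,0],"turn":0},{"linear":[0,-0.009,0],"turn":0},{"linear":[0,-0.009,0],"turn":0},{"linear":[0,-0.009,0],"turn":0},{"linear":[0,-0.009,0],"turn":0},{"linear":[0,0,0],"turn":0}]}}

```text
t: 38.45
ee_pos: [474.8, -90.4, 238.6]
orientation: [-1.826, -2.556, 0.001]
ft_force: [0.3, 0.2, -4.2]
width: 24.0
grasp_force: 32.6
```

{"api": "arm_command", "payload": {"series": [{"linear":[0.006,0,0],"turn":0},{"linear":[0.0115,0,0],"turn":0},{"linear":[0.0115,0,0],"turn":0},{"linear":[0.0115,0,0],"turn":0},{"linear":[0.0115,0,0],"turn":0},{"linear":[0.0115,0,0],"turn":0},{"linear":[0.0115,0,0],"turn":0},{"linear":[0.0115,0,0],"turn":0},{"linear":[0.0115,0,0],"turn":0},{"linear":[0.0115,0,0],"turn":0}]}}

```text
t: 39.45
ee_pos: [440.4, 14.4, 238.6]
orientation: [1.825, 2.557, 0.0]
ft_force: [-0.5, -0.2, -4.1]
width: 24.1
grasp_force: 32.5
```

{"api": "arm_command", "payload": {"series": [{"linear":[0,0,0],"turn":0},{"linear":[0,0,0.008],"turn":0},{"linear":[0,0,0.008],"turn":0},{"linear":[0,0,0.008],"turn":0},{"linear":[0,0,0.008],"turn":0},{"linear":[0,0,0.004],"turn":0},{"linear":[0,0,0.002],"turn":0},{"linear":[0,0,0.002],"turn":0},{"linear":[0,0,0],"turn":0}]}}

```text
t: 40.35
ee_pos: [440.7, 13.5, 198.5]
orientation: [-1.825, -2.557, 0.0]
ft_force: [-0.0, -0.4, -4.5]
width: 23.7
grasp_force: 32.7
```

```bash
python3 go.py 440.7 12 195 109.2
```

```text
t40.4 pos [440.7  13.5 198.5] yaw 109.0 tilt 0.01 w 23.7 g 32.7 q [ 0.    0.22  2.06 -0.    0.87 -0.33] F [-0.  -0.4 -4.5]
turn -0.004 then tool shift mm x -1.4 y -0.5 z 3.5
```

{"api": "arm_command", "payload": {"series": [{"linear":[0,0,0.002],"turn":0},{"linear":[0,0,0.001],"turn":0},{"linear":[0,0,0],"turn":0}]}}

```text
t: 40.65
ee_pos: [440.6, 13.5, 195.5]
orientation: [-1.825, -2.557, 0.0]
ft_force: [1.3, -0.0, -3.7]
width: 23.8
grasp_force: 32.7
```

{"api": "arm_command", "payload": {"series": [{"linear":[0,0,0.001],"turn":0},{"linear":[0,0,0.001],"turn":0},{"linear":[0,0,0],"turn":0}]}}

```text
t: 40.95
ee_pos: [440.8, 13.5, 193.6]
orientation: [1.825, 2.557, 0.0]
ft_force: [0.3, 0.5, -4.3]
width: 23.9
grasp_force: 32.5
```

{"api": "arm_command", "payload": {"series": [{"linear":[0,0,0.001],"turn":0},{"linear":[0,0,0.001],"turn":0},{"linear":[0,0,0],"turn":0}]}}

```text
t: 41.25
ee_pos: [441.1, 13.3, 192.4]
orientation: [1.825, 2.557, 0.0]
ft_force: [-1.8, -2.3, 7.6]
width: 24.1
grasp_force: 30.0
```

{"api": "arm_command", "payload": {"series": [{"linear":[0,0,-0.0005],"turn":0},{"linear":[0,0,0],"turn":0}]}}

```text
t: 41.45
ee_pos: [441.1, 13.3, 192.8]
orientation: [1.824, 2.557, 0.0]
ft_force: [-1.8, -0.7, 4.4]
width: 24.0
grasp_force: 30.0
```

{"api": "arm_command", "payload": {"series": [{"linear":[0,0,0],"turn":0},{"linear":[0,0,0],"turn":0},{"linear":[0,0,0],"turn":0},{"linear":[0,0,0],"turn":0},{"linear":[0,0,0],"turn":0}], "jaw": -0.32}}

```text
t: 41.95
ee_pos: [440.7, 13.5, 192.0]
orientation: [-1.825, -2.557, -0.0]
ft_force: [0.7, 0.1, -0.5]
width: 29.9
grasp_force: 0.0
```

```bash
cat > sc.py <<'E'
from h import *
# handle-rear / scoop outline in scene: metal-grey mask within window -> extreme points; amber centroid(s)
c=cam("top"); s=cam("scene"); 
for n,k in(("top",c),("scene",s)):
    f=k[0]["frame"]; np.save(n+"_now.npy",f); h=cv2.cvtColor(f,cv2.COLOR_BGR2HSV)
    for nm,m in(("amber",cv2.inRange(h,(8,150,90),(20,255,255))),("grey",cv2.inRange(h,(0,0,85),(179,40,215)))):
        m[:, :240 if n=="top" else 280]=0; m[:, (360 if n=="top" else 420):]=0; m[:170 if n=="top" else 150]=0; m[300:]=0
        q,l,st,ce=cv2.connectedComponentsWithStats(m)
        print(n,nm,[(st[i][:4].tolist(),ce[i].round(0).tolist(),int(st[i][4])) for i in range(1,q) if st[i][4]>25])
E
python3 sc.py; python3 go.py 440.7 12 195 109.2
```

```text
top amber []
top grey [([240, 170, 34, 46], [252.0, 189.0], 880), ([276, 170, 8, 17], [279.0, 178.0], 55), ([284, 195, 7, 7], [287.0, 198.0], 37), ([283, 205, 72, 95], [322.0, 260.0], 4088), ([265, 227, 24, 42], [278.0, 246.0], 326)]
scene amber [([392, 194, 17, 16], [400.0, 202.0], 111), ([365, 233, 9, 12], [368.0, 238.0], 62), ([284, 245, 20, 26], [294.0, 257.0], 85), ([347, 252, 16, 10], [355.0, 256.0], 107), ([316, 291, 9, 9], [320.0, 295.0], 36)]
scene grey [([354, 164, 53, 43], [375.0, 183.0], 813), ([280, 247, 40, 53], [293.0, 280.0], 1161), ([337, 257, 12, 28], [344.0, 267.0], 115)]
t42.0 pos [440.7  13.5 192. ] yaw 109.0 tilt 0.00 w 29.8 g 0.0 q [ 0.    0.23  2.06  0.    0.85 -0.33] F [-0.3  1.  -0.7]
turn -0.004 then tool shift mm x -1.5 y -0.5 z -3.0
```

```bash
python3 - <<'E'
from h import *
s=cam("scene"); c=cam("top"); a=np.radians(19.2); R=np.array([[np.cos(a),-np.sin(a)],[np.sin(a),np.cos(a)]])
W=lambda x,y,z:[*(np.array([596.6,196.5])+R@[x,y]),z]
piv=np.array([-78,162])
for th in (0,15,25,31,37):
    t=np.radians(th)
    for nm,l,hh in(("lip",116,4),("sidetopfront",116,36),("reartop",-34,36),("handleend",-112,36)):
        y=piv[0]+l*np.cos(t)+hh*np.sin(t); z=piv[1]-l*np.sin(t)+hh*np.cos(t)
        xs=(-152,-264) if nm!="handleend" else (-208,)
        print(th,nm,[tuple(np.round(px(s,W(x,y,z)),0)) for x in xs], "top",[tuple(np.round(px(c,W(x,y,z)),0)) for x in xs])
g=np.load("scene_now.npy"); h=cv2.cvtColor(g,cv2.COLOR_BGR2HSV)
m=cv2.inRange(h,(0,0,85),(179,40,215))
for r in range(158,216): print(r,''.join('#' if m[r,x] else ('b' if 100<h[r,x,0]<125 and h[r,x,1]>120 else ('o' if h[r,x,0]<20 and h[r,x,1]>150 and h[r,x,2]>80 else '.')) for x in range(330,425)))
E
```

```text
0 lip [(np.float64(396.0), np.float64(204.0)), (np.float64(412.0), np.float64(188.0))] top [(np.float64(257.0), np.float64(233.0)), (np.float64(270.0), np.float64(273.0))]
0 sidetopfront [(np.float64(397.0), np.float64(194.0)), (np.float64(414.0), np.float64(178.0))] top [(np.float64(256.0), np.float64(233.0)), (np.float64(268.0), np.float64(274.0))]
0 reartop [(np.float64(351.0), np.float64(178.0)), (np.float64(370.0), np.float64(165.0))] top [(np.float64(310.0), np.float64(216.0)), (np.float64(323.0), np.float64(256.0))]
0 handleend [(np.float64(340.0), np.float64(165.0))] top [(np.float64(345.0), np.float64(227.0))]
15 lip [(np.float64(394.0), np.float64(212.0)), (np.float64(410.0), np.float64(196.0))] top [(np.float64(260.0), np.float64(233.0)), (np.float64(272.0), np.float64(272.0))]
15 sidetopfront [(np.float64(398.0), np.float64(204.0)), (np.float64(414.0), np.float64(188.0))] top [(np.float64(255.0), np.float64(234.0)), (np.float64(268.0), np.float64(274.0))]
15 reartop [(np.float64(354.0), np.float64(177.0)), (np.float64(373.0), np.float64(164.0))] top [(np.float64(306.0), n
[... 7150 characters left out ...]

209 .......................bbbbbbbbbbbbbbbbbb..........bbbbbbbbbbbb.oooo.........bbbbbbbbbbbbbbbb..
210 ........................bbbbbbbbbbbbbbbb...........bbbbbbbbbbbbbbb..........bbbbbbbbbbbbbbbb...
211 ........................bbbbbbbbbbbb.................bbbbbbbbbbbbbbbbb.....bbbbbbbbbbbbbbbb....
212 ........................bbbbbbbbbbb.oooooo...........bbbbbbbbbbbbbbbbbbbbbbbbbbbbbbbbbbbbb.....
213 ........................bbbbbbbbbbb.ooooooooo........bbbbbbbbbbbbbbbbbbbbbbbbbbbbbbbbbbbb......
214 .........................bbbbbbbbbb.ooooooooooo.....bbbbbbbbbbbbbbbbbbbbbbbbbbbbbbbbbbbb.......
215 ...........................bbbbbbb.oooooooooooo.....bbbbbbbbbbbbbbbbbbbbbbbbbbbbbbbbbbb........
```

{"api": "arm_command", "payload": {"series": [{"linear":[-0.002,0,-0.007],"turn":0},{"linear":[-0.002,0,-0.007],"turn":0},{"linear":[-0.002,0,-0.007],"turn":0},{"linear":[-0.002,0,0],"turn":0},{"linear":[0,0,0],"turn":0}]}}

```text
t: 42.65
ee_pos: [443.6, 5.7, 213.5]
orientation: [1.825, 2.556, 0.001]
ft_force: [0.0, -0.3, 0.2]
width: 30.0
grasp_force: 0.0
```

{"api": "arm_command", "payload": {"series": [{"linear":[0,0,0],"turn":0},{"linear":[0,0,0],"turn":0},{"linear":[0,0,0],"turn":0},{"linear":[0,0,0],"turn":0},{"linear":[0,0,0],"turn":0},{"linear":[0,0,0],"turn":0}], "jaw": -1}}

```text
t: 43.25
ee_pos: [443.2, 5.9, 213.0]
orientation: [-1.825, -2.557, 0.0]
ft_force: [-0.8, 0.3, -1.0]
width: 23.9
grasp_force: 30.0
```

{"api": "arm_command", "payload": {"series": [{"linear":[0,0,-0.008],"turn":0},{"linear":[0,0,-0.008],"turn":0},{"linear":[0,0,-0.008],"turn":0},{"linear":[0,0,-0.008],"turn":0},{"linear":[0,0,-0.008],"turn":0},{"linear":[0.004,0,-0.008],"turn":0},{"linear":[0.006,0,-0.006],"turn":0},{"linear":[0.008,0,-0.006],"turn":0},{"linear":[0.008,0,-0.006],"turn":0},{"linear":[0.008,0,-0.006],"turn":0}]}}

```text
t: 44.25
ee_pos: [431.9, 38.8, 285.5]
orientation: [-1.825, -2.557, 0.0]
ft_force: [0.4, -1.4, -3.1]
width: 24.0
grasp_force: 30.0
```

{"api": "arm_command", "payload": {"series": [{"linear":[0.008,0,-0.006],"turn":0},{"linear":[0.008,0,-0.006],"turn":0},{"linear":[0.008,0,-0.006],"turn":0},{"linear":[0.008,0,-0.006],"turn":0},{"linear":[0.008,0,-0.006],"turn":0},{"linear":[0,0,-0.006],"turn":0},{"linear":[0,0,0],"turn":0}]}}

```text
t: 44.95
ee_pos: [419.7, 76.3, 322.0]
orientation: [1.824, 2.557, 0.002]
ft_force: [0.3, -0.6, -2.9]
width: 23.7
grasp_force: 30.0
```

```bash
python3 go.py 440.7 12 195 109.2; cat > asc.py <<'E'
from h import *; import sys
n,x0,x1,y0,y1=sys.argv[1],*map(int,sys.argv[2:6])
k=cam(n); g=k[0]["frame"]; np.save(n+"_now.npy",g); h=cv2.cvtColor(g,cv2.COLOR_BGR2HSV).astype(int)
def ch(H,S,V):
    if 100<H<125 and S>120: return 'b' if V>120 else 'B'
    if H<20 and S>150 and V>80: return 'o' if H>7 else 'r'
    if 20<=H<35 and S>150: return 'y'
    if S<45 and V>85: return '#' 
    if V<45: return 'k'
    if 130<H<150 and S>100: return 'p'
    return '.'
for r in range(y0,y1): print(r,''.join(ch(*h[r,x]) for x in range(x0,x1)))
E
python3 asc.py scene 330 430 150 216
```

```text
t45.0 pos [419.7  76.3 322. ] yaw 109.0 tilt 0.09 w 23.7 g 30.0 q [ 0.15  0.02  1.96  0.    1.16 -0.18] F [ 0.3 -0.6 -2.9]
turn -0.004 then tool shift mm x -67.6 y -1.3 z 127.0
150 ..................................................######################............................
151 ..................................................#######################...........................
152 ................................................#########################...........................
153 ...............................................###########################..........................
154 .............................................#############################..........................
155 ...........................................################################.........................
156 ..........................................#################################.........................
157 ........................................####################################........................
158 ........................................####################################...
[... 5306 characters left out ...]
BBBBBBBBBBBkkkkkkkkkkBBBBBBBBBBBbbbBBB.oooooo..BBBBBBBBBBBBBBbB.......
210 kkkkkkkkkkkkkkkkkkkkkkk.BBBBBBBBBBBBBBBBkkkkkkkkkkkBBBBBBBBBBBBBBbBB.oooooo..BBBBBBBBBBBBBBB........
211 kkkkkkkkkkkkkkkkkkkkkky.BBBBBBBBBBBBp...kkkkkkkkkkkkBBBBBBBBBBBBBBBBb.ooooo.BBBBBBBBBBBBBBB.........
212 kkkkkkkkkkkkkkkkkkkkkky.BBBBBBBBBBB.rrrrrr.kkkkkkkk..BBBBBBBBBBBBBBBBBbb...BBBBBBBBBBBBBbB..........
213 kkkkkkkkkkkkkkkkkkkkkky.BBBBBBBBBBB.rrrrrrrrr.kkkk...BBBBBBBBBBBBBBBBBBBBBBBBBBBBBBBBBBBBB..........
214 kkkkkkkkkkkkkkkkkkkkkkyy.BBBBBBBBBB.rrrrrrrrrrrkk..kBBBBBBBBBBBBBBBBBBBBBBBBBBBBBBBBBBbBB...........
215 kkkkkkkkkkkkkkkkkkkkkkyyy..BBBBBBB.rrrrrrrrrrrr....kBBBBBBBBBBBBBBBBBBBBBBBBBBBBBBBBBbBB............
```

{"api": "arm_command", "payload": {"series": [{"linear":[0,0,-0.01],"turn":0},{"linear":[0,0,-0.01],"turn":0},{"linear":[0,0,-0.01],"turn":0},{"linear":[0,0,-0.01],"turn":0},{"linear":[0,0,-0.01],"turn":0},{"linear":[0,0,-0.01],"turn":0},{"linear":[0,0,-0.01],"turn":0},{"linear":[0,0,0],"turn":0},{"linear":[0,0,0],"turn":0}]}}

```text
t: 45.9
ee_pos: [419.2, 75.9, 391.1]
orientation: [1.825, 2.557, 0.0]
ft_force: [0.7, -0.7, -2.4]
width: 23.8
grasp_force: 30.0
```

{"api": "arm_command", "payload": {"series": [{"linear":[-0.015,0,0],"turn":0},{"linear":[-0.015,0,0],"turn":0},{"linear":[-0.015,0,0],"turn":0},{"linear":[-0.015,0,0],"turn":0},{"linear":[-0.015,0,0],"turn":0},{"linear":[-0.015,0,0],"turn":0},{"linear":[-0.015,0,0],"turn":0},{"linear":[-0.015,0,0],"turn":0},{"linear":[-0.015,0,0],"turn":0},{"linear":[-0.015,0,0],"turn":0}]}}

```text
t: 46.9
ee_pos: [468.2, -66.9, 390.8]
orientation: [-1.825, -2.557, 0.0]
ft_force: [0.2, 1.0, -2.0]
width: 24.0
grasp_force: 30.0
```

```bash
python3 go.py 518.8 -75.4 240 -4.2; python3 asc.py top 230 330 205 285
```

```text
t46.9 pos [468.2 -66.9 390.8] yaw 109.0 tilt 0.03 w 24.0 g 30.0 q [-0.17  0.04  1.78 -0.    1.32 -0.5 ] F [ 0.2  1.  -2. ]
turn 1.975 then tool shift mm x 51.1 y 4.8 z 150.8
205 .............###############.rrrrrrrrrrrr.........................................................##
206 ..............##############.rrrrrrrrroo.......................................................#####
207 ..............##############.rrrrrrroooo.....................................................#######
208 ..............##############..rrrrooooooo..................................................#########
209 ...............##############......oooooo.........................BB....................############
210 ...............#################.......oo.......................Bbbbb.................##############
211 ...............################...kkkkkk......................BbbbbbbB..............################
212 ...............##############...kkkkkkkkkk.................BbbbbbbbbbB...........###################
213 ................##########......kkkkkkkkkkk.............Bbbbbbbbbbbbbb.........###
[... 6773 characters left out ...]
bbbbbbbbbbbbbbbbbbbbbbbbbbb.................................##########
279 ........................bbbbbBBbbbbbbbbbbbbbbbbbbbbbbb...................................###########
280 .........................bbbbBBbbbbbbbbbbbbbbbbbbbb......................................###########
281 .........................bbbbbBbbbbbbbbbbbbbbbbb.........................................###########
282 .........................bbbbbBBbbbbbbbbbbbbb............................................###########
283 ..........................bbbbBBbbbbbbbbbb...............................................###########
284 ..........................bbbbbbbbbbbbb.................................................############
```

```bash
python3 - <<'E'
import numpy as np,cv2
from h import *
f=np.load("top_now.npy"); g=cam("scene")[0]["frame"]
o=np.zeros((600,800,3),np.uint8)
o[:, :400]=cv2.resize(f[200:320,225:305],(400,600),interpolation=cv2.INTER_CUBIC)
o[:300,400:]=cv2.resize(g[150:270,330:490],(400,300),interpolation=cv2.INTER_CUBIC)
o[300:,400:]=cv2.resize(f[150:400,150:483],(400,300),interpolation=cv2.INTER_AREA)
cv2.imwrite("pics/b10.png",o)
E
```

```text
(no output)
```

View pics/b10.png

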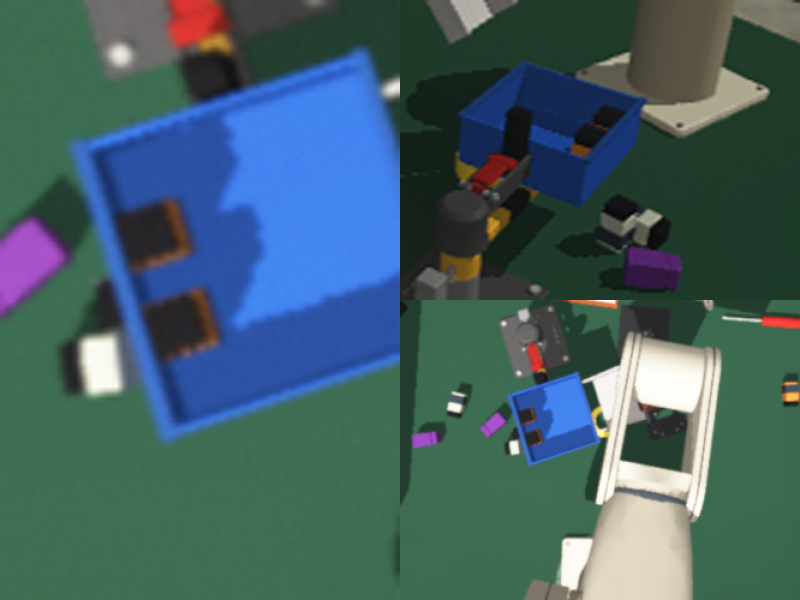

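The last view shows both amber relays upright in the bin. The two grey relays slid over them onto the bench beside it, near scene crop (612,235) and (655,225). I'll set the empty scoop back first, then collect those two with the loose ones.

{"api": "arm_command", "payload": {"series": [{"linear":[0,0,0],"turn":0.0988},{"linear":[0,0,0],"turn":0.0988},{"linear":[0,0,0],"turn":0.0988},{"linear":[0,0,0],"turn":0.0988},{"linear":[0,0,0],"turn":0.0988},{"linear":[0,0,0],"turn":0.0988},{"linear":[0,0,0],"turn":0.0988},{"linear":[0,0,0],"turn":0.0988},{"linear":[0,0,0],"turn":0.0988},{"linear":[0,0,0],"turn":0.0988}]}}

```text
t: 48.0
ee_pos: [467.8, -65.6, 391.0]
orientation: [-2.822, -1.38, 0.0]
ft_force: [-0.3, 0.4, -3.0]
width: 23.8
grasp_force: 30.0
```

{"api": "arm_command", "payload": {"series": [{"linear":[0,0,0],"turn":0.0988},{"linear":[0,0,0],"turn":0.0988},{"linear":[0,0,0],"turn":0.0988},{"linear":[0,0,0],"turn":0.0988},{"linear":[0,0,0],"turn":0.0988},{"linear":[0,0,0],"turn":0.0988},{"linear":[0,0,0],"turn":0.0988},{"linear":[0,0,0],"turn":0.0988},{"linear":[0,0,0],"turn":0.0988},{"linear":[0,0,0],"turn":0.0988}]}}

```text
t: 49.0
ee_pos: [467.7, -65.6, 391.0]
orientation: [-3.139, 0.123, 0.001]
ft_force: [0.0, 0.2, -2.1]
width: 24.1
grasp_force: 30.0
```

{"api": "arm_command", "payload": {"series": [{"linear":[0.0196,0.0005,0],"turn":0},{"linear":[0.0196,0.0005,0],"turn":0},{"linear":[0.0196,0.0005,0],"turn":0},{"linear":[0.0196,0.0005,0],"turn":0},{"linear":[0.0196,0.0005,0],"turn":0},{"linear":[0.0196,0.0005,0],"turn":0},{"linear":[0.0196,0.0005,0],"turn":0},{"linear":[0.0196,0.0005,0],"turn":0},{"linear":[0.0196,0.0005,0],"turn":0},{"linear":[0.0196,0.0005,0],"turn":0}]}}

```text
t: 50.0
ee_pos: [663.7, -85.1, 390.6]
orientation: [-3.139, 0.116, 0.002]
ft_force: [0.0, -0.1, -2.4]
width: 23.6
grasp_force: 30.0
```

{"api": "arm_command", "payload": {"series": [{"linear":[0,0,0.02],"turn":0},{"linear":[0,0,0.02],"turn":0},{"linear":[0,0,0.02],"turn":0},{"linear":[0,0,0.02],"turn":0},{"linear":[0,0,0.02],"turn":0},{"linear":[0,0,0.02],"turn":0},{"linear":[0,0,0.02],"turn":0},{"linear":[0,0,0.02],"turn":0},{"linear":[0,0,0.015],"turn":0},{"linear":[0,0,0],"turn":0}]}}

```text
t: 51.0
ee_pos: [661.6, -85.0, 213.4]
orientation: [-3.139, 0.116, 0.008]
ft_force: [0.1, 0.2, -2.8]
width: 24.0
grasp_force: 30.0
```

```bash
python3 go.py 663.5 -86 215 -4.2; python3 - <<'E'
from h import *
s=cam("scene")
for th in (60,73,85):
  t=np.radians(th)
  for L in (161,169,177):
    o=ctrl.get_obs()["ee_pos"]; x=L*np.cos(t)-36*np.sin(t); z=-L*np.sin(t)-36*np.cos(t)
    a=np.radians(-4.2); e=np.array([np.cos(a),np.sin(a)]); n=np.array([-e[1],e[0]])
    p=[*(o[:2]+x*e+56*n),o[2]+z]; print(th,L,np.round(p),np.round(px(s,p),1))
E
python3 asc.py scene 255 330 170 245; python3 asc.py scene 400 460 222 262
```

```text
t51.0 pos [661.6 -85.  213.4] yaw -4.2 tilt 0.28 w 24.0 g 30.0 q [-0.15  0.52  1.55  0.    1.08  1.5 ] F [ 0.1  0.2 -2.8]
turn -0.001 then tool shift mm x 2.0 y 0.8 z -1.6
60 161 [716. -33.  58.] [274.9 229.9]
60 169 [720. -33.  51.] [273.8 232.1]
60 177 [724. -34.  44.] [272.7 234.4]
73 161 [679. -30.  51.] [286.  228.1]
73 169 [682. -30.  43.] [285.4 230.3]
73 177 [684. -31.  35.] [284.9 232.6]
85 161 [645. -28.  52.] [296.  224.5]
85 169 [646. -28.  44.] [295.9 226.7]
85 177 [646. -28.  36.] [295.8 228.8]
170 ................kkkkkkk....................................................
171 .............kkkkkkkkkk....................................................
172 ..........kkkkkkkkkkkkk....................................................
173 ............kkkkkkkkkkk.......k............................................
174 .........##..kkkkkkkkkk.......k............................................
175 ........###.kkkkkkkkkkk.......k............................................
176 .......#####.kkkkkkkkkk.......k............................................
177 .......######.kkkkkkkk
[... 7313 characters left out ...]
kkkkkk....kppppppppppppppppp......................
252 kkkkkk.kkk..........kppppppppppppppppppppp..................
253 ....................kppppppppppppppppppppp..................
254 ....................kppppppppppppppppppppp..................
255 ...................kkppppppppppppppppppppp..................
256 ...................kpppppppppppppppppppppp..................
257 ..............kkkkkkppppppppppppppppppppppp.................
258 ...........kkkkkkkkkppppppppppppppppppppppp.................
259 ..........kkkkkkkkkkpppppppppppppppppppppp..................
260 ..........kkkkkkkkkkpppppppppppppppppppppp..................
261 ..........kkkkkkkkkkppppppppppppppppppppp...................
```

{"api": "arm_command", "payload": {"series": [{"linear":[-0.012,0,0],"turn":0},{"linear":[-0.012,0,0],"turn":0},{"linear":[-0.012,0,0],"turn":0},{"linear":[-0.012,0,0],"turn":0},{"linear":[-0.012,0,0],"turn":0},{"linear":[-0.012,0,0],"turn":0},{"linear":[0,0,0.018],"turn":0},{"linear":[0,0,0.018],"turn":0},{"linear":[0,0,0.014],"turn":0},{"linear":[0,0,0],"turn":0}]}}

```text
t: 52.15
ee_pos: [589.6, -79.9, 164.1]
orientation: [-3.139, 0.117, 0.006]
ft_force: [-0.4, -0.6, -1.9]
width: 24.0
grasp_force: 30.0
```

{"api": "arm_command", "payload": {"series": [{"linear":[0,0,0.006],"turn":0},{"linear":[0,0,0.004],"turn":0},{"linear":[0,0,0],"turn":0}]}}

```text
t: 52.45
ee_pos: [591.5, -80.2, 157.7]
orientation: [3.139, -0.116, 0.001]
ft_force: [-4.1, -0.1, 7.4]
width: 24.0
grasp_force: 30.0
```

```bash
python3 go.py 589.5 -81 150 -4.2; python3 - <<'E'
from h import *
s=cam("scene"); g=s[0]["frame"]; h=cv2.cvtColor(g,cv2.COLOR_BGR2HSV)
m=((h[...,1]<45)&(h[...,2]>85)).astype(np.uint8); m[:,:255]=0; m[:,345:]=0; m[:150]=0; m[250:]=0
q,l,st,ce=cv2.connectedComponentsWithStats(m); i=1+np.argmax(st[1:,4]); ys,xs=np.where(l==i); k=ys.argmax()
print("lowest",xs[k],ys[k],"left",xs.min(),ys[xs.argmin()],"target lip corner",px(s,[682.5,-31.5,2]),px(s,[674,-143,2]))
E
```

```text
t52.5 pos [591.5 -80.2 157.7] yaw -4.2 tilt 0.05 w 24.0 g 30.0 q [-0.15  0.49  1.75 -0.    0.9   1.49] F [-4.1 -0.1  7.4]
turn -0.001 then tool shift mm x -1.9 y 0.9 z 7.7
lowest 281 240 left 263 219 target lip corner (np.float64(285.6039187049067), np.float64(240.78389331999557)) (np.float64(271.06734715055956), np.float64(222.7409011007878))
```

{"api": "arm_command", "payload": {"series": [{"linear":[0,0,-0.006],"turn":0},{"linear":[-0.013,0,0],"turn":0},{"linear":[0,0,0.005],"turn":0},{"linear":[-0.012,0,0.007],"turn":0},{"linear":[-0.012,0,0.008],"turn":0},{"linear":[-0.011,0,0.008],"turn":0},{"linear":[-0.011,0,0.01],"turn":0},{"linear":[-0.01,0,0.011],"turn":0},{"linear":[-0.009,0,0.012],"turn":0},{"linear":[-0.009,0,0.013],"turn":0}]}}

```text
t: 53.5
ee_pos: [503.6, -73.6, 87.5]
orientation: [3.139, -0.117, -0.0]
ft_force: [-0.4, -0.4, -0.0]
width: 24.0
grasp_force: 30.0
```

```bash
python3 go.py 491 -73.5 38 -4.2; cat > lip.py <<'E'
from h import *
s=cam("scene"); g=s[0]["frame"]; h=cv2.cvtColor(g,cv2.COLOR_BGR2HSV)
m=((h[...,1]<45)&(h[...,2]>85)).astype(np.uint8); m[:,:255]=0; m[:,345:]=0; m[:150]=0; m[250:]=0
q,l,st,ce=cv2.connectedComponentsWithStats(m); i=1+np.argmax(st[1:,4]); ys,xs=np.where(l==i); k=ys.argmax()
print("lowest",xs[k],ys[k],"left",xs.min(),ys[xs.argmin()],"right",xs.max(),ys[xs.argmax()])
E
python3 lip.py; python3 -c "
from h import *
g=np.load('scene0.npy'); h=cv2.cvtColor(g,cv2.COLOR_BGR2HSV)
m=((h[...,1]<45)&(h[...,2]>85)).astype(np.uint8); m[:,:255]=0; m[:,345:]=0; m[:150]=0; m[250:]=0
q,l,st,ce=cv2.connectedComponentsWithStats(m)
for i in range(1,q):
  if st[i][4]>60:
    ys,xs=np.where(l==i); k=ys.argmax(); print('start',xs[k],ys[k],xs.min(),ys[xs.argmin()],xs.max(),ys[xs.argmax()])"
```

```text
t53.5 pos [503.6 -73.6  87.5] yaw -4.3 tilt 0.00 w 24.0 g 30.0 q [-0.17  0.5   1.97 -0.    0.67  1.48] F [-0.4 -0.4 -0. ]
turn -0.001 then tool shift mm x -12.6 y 0.8 z 49.5
lowest 287 239 left 270 216 right 324 211
start 285 239 270 215 325 219
```

{"api": "arm_command", "payload": {"series": [{"linear":[-0.004,0,0.01],"turn":0},{"linear":[-0.004,0,0.01],"turn":0},{"linear":[-0.003,0,0.01],"turn":0},{"linear":[-0.001,0,0.009],"turn":0},{"linear":[0,0,0.006],"turn":0},{"linear":[0,0,0.003],"turn":0},{"linear":[0,0,0],"turn":0}]}}

```text
t: 54.25
ee_pos: [492.6, -72.8, 39.6]
orientation: [-3.139, 0.117, 0.001]
ft_force: [0.1, -0.1, -1.2]
width: 23.9
grasp_force: 30.0
```

```bash
python3 go.py 491 -73.5 38 -4.2; python3 lip.py
```

```text
t54.2 pos [492.6 -72.8  39.6] yaw -4.3 tilt 0.02 w 23.9 g 30.0 q [-0.17  0.58  2.01  0.    0.55  1.47] F [ 0.1 -0.1 -1.2]
turn -0.001 then tool shift mm x -1.6 y 0.8 z 1.6
lowest 284 240 left 269 216 right 324 221
```

{"api": "arm_command", "payload": {"series": [{"linear":[-0.003,0,0],"turn":0},{"linear":[0,0,0.0015],"turn":0},{"linear":[0,0,0.001],"turn":0},{"linear":[0,0,0],"turn":0}]}}

```text
t: 54.7
ee_pos: [489.7, -72.6, 37.7]
orientation: [3.139, -0.117, 0.001]
ft_force: [-1.3, 0.4, 0.7]
width: 23.8
grasp_force: 30.0
```

{"api": "arm_command", "payload": {"series": [{"linear":[0,0,0],"turn":0},{"linear":[0,0,0],"turn":0},{"linear":[0,0,0],"turn":0},{"linear":[0,0,0],"turn":0},{"linear":[0,0,-0.02],"turn":0},{"linear":[0,0,-0.03],"turn":0},{"linear":[0,0,-0.03],"turn":0},{"linear":[0,0,-0.03],"turn":0},{"linear":[0,0,-0.03],"turn":0},{"linear":[0,0,-0.03],"turn":0}], "jaw": 0.136}}

```text
t: 55.7
ee_pos: [489.3, -72.5, 208.9]
orientation: [3.139, -0.117, 0.0]
ft_force: [0.2, 0.2, 0.0]
width: 50.0
grasp_force: 0.0
```

```bash
python3 lip.py; python3 go.py 480 -454 120 0; python3 - <<'E'
from h import *
c=cam("top"); f=c[0]["frame"]; h=cv2.cvtColor(f,cv2.COLOR_BGR2HSV)
m=cv2.inRange(h,(8,120,90),(22,255,255)); m[:,:455]=0; m[:,500:]=0; m[:200]=0;m[250:]=0
ys,xs=np.where(m>0); print("amber4",pt(c,xs.mean(),ys.mean(),32),xs.min(),xs.max(),ys.min(),ys.max())
E
python3 asc.py top 455 500 208 248; python3 asc.py top 185 262 218 290
```

```text
lowest 285 240 left 271 215 right 325 218
t55.8 pos [491.9 -72.9 213.3] yaw -4.3 tilt 0.40 w 49.6 g 0.0 q [-0.17  0.27  1.94  0.    0.93  1.47] F [2.2 0.2 3.7]
turn -0.074 then tool shift mm x -11.9 y 381.1 z 93.3
amber4 [ 477.84519051 -452.07749656   32.        ] 468 482 218 234
208 .............................................
209 .............................................
210 .............................................
211 .............................................
212 .............................................
213 .............................................
214 .............................................
215 .............................................
216 .............................................
217 .............................................
218 ................oooooooooo...................
219 ..............oooooooooooo...................
220 ..............oo..........#..................
221 ..................#######....................
222 .............................................
223 .............................................
224 ...............
[... 6384 characters left out ...]
.....................................bbbbbbb
282 ......................................................................bbbbbbb
283 .......................................................................bbbbbb
284 .......................................................................bbbbbb
285 .......................................................................bbbbbb
286 ........................................................................bbbbb
287 ........................................................................bbbb.
288 .............................................................................
289 .............................................................................
```

```bash
python3 - <<'E'
from h import *
c=cam("top"); s=cam("scene"); a=np.radians(19.2)
def T(p): d=np.array(p[:2])-[596.6,196.5]; return np.round([d@[np.cos(a),np.sin(a)],d@[-np.sin(a),np.cos(a)]],0)
for nm,k,u,v,z in(("P1 s60",s,418.5,231.5,60),("P1 s32",s,418.5,231.5,32),("P1 t60",c,246.5,259.5,60),("P1 t32",c,246.5,259.5,32),("G1 plug end",c,237,273,32),("G1 white c",c,244.5,272,32),("P2 blk s",s,435,241,32),("P2 wht s",s,427,237,32),("up1",c,254.5,246,162),("up2",c,260.5,264,162),("purple",c,228,253,32),("relay4",c,477,227.8,32)):
    p=pt(k,u,v,z); print(nm,p.round(0),"tray",T(p))
E
```

```text
P1 s60 [367. 220.  60.] tray [-209.   98.]
P1 s32 [335. 197.  32.] tray [-247.   86.]
P1 t60 [366. 226.  60.] tray [-208.  104.]
P1 t32 [365. 230.  32.] tray [-207.  108.]
G1 plug end [325. 257.  32.] tray [-237.  146.]
G1 white c [328. 235.  32.] tray [-241.  124.]
P2 blk s [330. 258.  32.] tray [-232.  146.]
P2 wht s [335. 231.  32.] tray [-236.  118.]
up1 [406. 189. 162.] tray [-182.   56.]
up2 [359. 171. 162.] tray [-233.   54.]
purple [383. 286.  32.] tray [-172.  155.]
relay4 [ 476. -460.   32.] tray [-329. -580.]
```

{"api": "arm_command", "payload": {"series": [{"linear":[0,0.02,0],"turn":-0.05},{"linear":[0,0.02,0],"turn":-0.05},{"linear":[0,0.025,0],"turn":0},{"linear":[0,0.025,0],"turn":0},{"linear":[0,0.025,0],"turn":0},{"linear":[0,0.025,0],"turn":0},{"linear":[0,0.025,0],"turn":0},{"linear":[0,0.025,0],"turn":0},{"linear":[0,0.025,0],"turn":0},{"linear":[0,0.025,0],"turn":0}]}}

```text
t: 57.0
ee_pos: [491.8, -313.0, 205.6]
orientation: [-3.139, -0.04, 0.004]
ft_force: [0.5, 0.1, -0.3]
width: 49.9
grasp_force: 0.0
```

{"api": "arm_command", "payload": {"series": [{"linear":[0,0.025,0],"turn":0},{"linear":[0,0.025,0],"turn":0},{"linear":[0,0.025,0],"turn":0},{"linear":[0,0.025,0],"turn":0},{"linear":[0,0.025,0],"turn":0},{"linear":[0,0,0],"turn":0}], "jaw": 0.4}}

```text
t: 57.6
ee_pos: [495.2, -439.5, 205.4]
orientation: [-3.14, -0.037, 0.002]
ft_force: [0.3, -0.1, -0.4]
width: 61.5
grasp_force: 0.0
```

```bash
python3 go.py 475 -456 17 2
```

```text
t57.6 pos [ 495.2 -439.5  205.4] yaw 1.4 tilt 0.10 w 61.5 g 0.0 q [-0.74  0.52  1.57 -0.    1.06  0.8 ] F [ 0.3 -0.1 -0.4]
turn -0.011 then tool shift mm x -20.8 y 15.8 z 188.4
```

{"api": "arm_command", "payload": {"series": [{"linear":[-0.01,0.008,0],"turn":0},{"linear":[-0.01,0.008,0.01],"turn":0},{"linear":[0,0,0.025],"turn":0},{"linear":[0,0,0.025],"turn":0},{"linear":[0,0,0.025],"turn":0},{"linear":[0,0,0.025],"turn":0},{"linear":[0,0,0.025],"turn":0},{"linear":[0,0,0.025],"turn":0},{"linear":[0,0,0.015],"turn":0},{"linear":[0,0,0.009],"turn":0}]}}

```text
t: 58.6
ee_pos: [475.2, -453.0, 21.8]
orientation: [-3.14, -0.041, 0.003]
ft_force: [-0.9, 0.4, 0.2]
width: 61.5
grasp_force: 0.0
```

{"api": "arm_command", "payload": {"series": [{"linear":[0,0,0],"turn":0},{"linear":[0,0,0.002],"turn":0},{"linear":[0,0,0],"turn":0}]}}

```text
t: 58.9
ee_pos: [476.9, -454.4, 22.5]
orientation: [3.14, 0.041, 0.002]
ft_force: [-0.4, -0.1, 0.4]
width: 61.2
grasp_force: 0.0
```

{"api": "arm_command", "payload": {"series": [{"linear":[0,0,0],"turn":0},{"linear":[0,0,0],"turn":0},{"linear":[0,0,0],"turn":0},{"linear":[0,0,0],"turn":0},{"linear":[0,0,0],"turn":0},{"linear":[0,0,0],"turn":0}], "jaw": -1}}

```text
t: 59.5
ee_pos: [476.5, -454.0, 21.8]
orientation: [3.141, 0.041, 0.0]
ft_force: [-0.4, -0.4, 2.9]
width: 31.7
grasp_force: 30.0
```

{"api": "arm_command", "payload": {"series": [{"linear":[0,0,-0.02],"turn":0},{"linear":[0,0,-0.025],"turn":0},{"linear":[0,0,-0.025],"turn":0},{"linear":[0,0,-0.025],"turn":0},{"linear":[0,0,-0.025],"turn":-0.06},{"linear":[0,0,-0.025],"turn":-0.06},{"linear":[0,0,-0.025],"turn":-0.06},{"linear":[0,0,-0.025],"turn":-0.06},{"linear":[0,0,-0.02],"turn":-0.065},{"linear":[0,0,0],"turn":0}]}}

```text
t: 60.5
ee_pos: [477.5, -454.9, 239.6]
orientation: [3.094, 0.518, 0.005]
ft_force: [-0.4, -0.1, -0.5]
width: 31.5
grasp_force: 30.0
```

```bash
python3 go.py 380 73.4 240 19.2
```

```text
t60.5 pos [ 477.5 -454.9  239.6] yaw 19.0 tilt 0.30 w 31.5 g 30.0 q [-0.78  0.47  1.55  0.    1.11  0.46] F [-0.4 -0.1 -0.5]
turn -0.004 then tool shift mm x 81.7 y -531.0 z -0.4
```

{"api": "arm_command", "payload": {"series": [{"linear":[0.0041,-0.0266,0],"turn":0},{"linear":[0.0041,-0.0266,0],"turn":0},{"linear":[0.0041,-0.0266,0],"turn":0},{"linear":[0.0041,-0.0266,0],"turn":0},{"linear":[0.0041,-0.0266,0],"turn":0},{"linear":[0.0041,-0.0266,0],"turn":0},{"linear":[0.0041,-0.0266,0],"turn":0},{"linear":[0.0041,-0.0266,0],"turn":0},{"linear":[0.0041,-0.0266,0],"turn":0},{"linear":[0.0041,-0.0266,0],"turn":0}]}}

```text
t: 61.5
ee_pos: [427.7, -187.7, 235.3]
orientation: [-3.098, -0.514, 0.002]
ft_force: [-0.5, 1.2, -0.6]
width: 31.7
grasp_force: 30.0
```

{"api": "arm_command", "payload": {"series": [{"linear":[0.0041,-0.0266,0],"turn":0},{"linear":[0.0041,-0.0266,0],"turn":0},{"linear":[0.0041,-0.0266,0],"turn":0},{"linear":[0.0041,-0.0266,0],"turn":0},{"linear":[0.0041,-0.0266,0],"turn":0},{"linear":[0.0041,-0.0266,0],"turn":0},{"linear":[0.0041,-0.0266,0],"turn":0},{"linear":[0.0041,-0.0266,0],"turn":0},{"linear":[0.0041,-0.0266,0],"turn":0},{"linear":[0.0041,-0.0266,0],"turn":0}]}}

```text
t: 62.5
ee_pos: [380.1, 76.8, 235.5]
orientation: [-3.099, -0.514, 0.003]
ft_force: [0.6, -0.4, -1.0]
width: 31.6
grasp_force: 30.0
```

```bash
python3 go.py 380 73.4 128 19.2
```

```text
t62.5 pos [380.1  76.8 235.5] yaw 18.8 tilt 0.10 w 31.6 g 30.0 q [0.17 0.07 2.13 0.   0.94 1.41] F [ 0.6 -0.4 -1. ]
turn -0.006 then tool shift mm x -1.2 y 3.2 z 107.5
```

{"api": "arm_command", "payload": {"series": [{"linear":[0,-0.004,0.015],"turn":0},{"linear":[0,0,0.015],"turn":0},{"linear":[0,0,0.015],"turn":0},{"linear":[0,0,0.015],"turn":0},{"linear":[0,0,0.015],"turn":0},{"linear":[0,0,0.015],"turn":0},{"linear":[0,0,0.01],"turn":0},{"linear":[0,0,0.007],"turn":0},{"linear":[0,0,0],"turn":0}]}}

```text
t: 63.4
ee_pos: [379.1, 79.5, 128.6]
orientation: [3.099, 0.516, -0.003]
ft_force: [-0.7, 0.6, 0.2]
width: 31.9
grasp_force: 30.0
```

{"api": "arm_command", "payload": {"series": [{"linear":[0,0,0],"turn":0},{"linear":[0,0,0],"turn":0},{"linear":[0,0,0],"turn":0},{"linear":[0,0,-0.02],"turn":0},{"linear":[0,0,-0.025],"turn":0},{"linear":[0,0,-0.025],"turn":0},{"linear":[0,0,-0.025],"turn":0},{"linear":[0,0,-0.025],"turn":0}], "jaw": -0.05}}

```text
t: 64.2
ee_pos: [379.8, 79.7, 251.1]
orientation: [3.099, 0.517, 0.002]
ft_force: [0.2, -0.7, 0.0]
width: 41.7
grasp_force: 0.0
```

```bash
python3 go.py 432 383 150 0; python3 asc.py top 190 212 220 252; python3 - <<'E'
from h import *
c=cam("top")
for u,v,z in((197.6,226,32),(205.6,229.5,32),(189,240,32),(203,242,32),(192.5,245.5,32),(201.5,247,32)): print(pt(c,u,v,z).round(0))
E
```

```text
t64.2 pos [379.8  79.7 251.1] yaw 19.0 tilt 0.06 w 41.7 g 0.0 q [ 0.18  0.05  2.11 -0.    0.98  1.42] F [ 0.2 -0.7  0. ]
turn 0.331 then tool shift mm x 52.2 y -303.3 z 101.1
220 ......................
221 ......................
222 ......................
223 ......................
224 ......................
225 ......................
226 ...#####..............
227 ...#########..........
228 ...############.......
229 ...#############......
230 ........########......
231 ............#.........
232 ......................
233 ......................
234 .###..................
235 ########..............
236 ############..........
237 #############.........
238 ##############........
239 ##############........
240 ##############........
241 #############.........
242 #############.........
243 ...#########..........
244 ..k.....##............
245 ........kkk...........
246 ........kk............
247 ......................
248 ......................
249 ......................
250 ......................
251 ......................
[461. 381.  32.]
[451. 356.  32.]
[419. 404.  32.]
[414. 362.  32.]
[403. 393.  32.]
[399. 366.  32.]
```

{"api": "arm_command", "payload": {"series": [{"linear":[0,0,0],"turn":-0.1416},{"linear":[0,0,0],"turn":-0.1416},{"linear":[0,0,0],"turn":-0.1416},{"linear":[0,0,0],"turn":-0.1416},{"linear":[0,0,0],"turn":-0.1416},{"linear":[0,0,0],"turn":-0.1416},{"linear":[0,0,0],"turn":-0.1416},{"linear":[0,0,0],"turn":-0.1416},{"linear":[0,0,0],"turn":-0.1416},{"linear":[0,0,0],"turn":-0.1416}], "jaw": 0.4}}

```text
t: 65.3
ee_pos: [379.3, 79.6, 248.8]
orientation: [-2.01, -2.413, 0.001]
ft_force: [0.1, 0.8, 0.6]
width: 61.1
grasp_force: 0.0
```

{"api": "arm_command", "payload": {"series": [{"linear":[0,0,0],"turn":-0.1416},{"linear":[0,0,0],"turn":-0.1416},{"linear":[0,0,0],"turn":-0.1416},{"linear":[0,0,0],"turn":-0.1416},{"linear":[0,0,0],"turn":-0.1416},{"linear":[0,0,0],"turn":-0.1416},{"linear":[0,0,0],"turn":-0.1416},{"linear":[0,0,0],"turn":-0.1416},{"linear":[0,0,0],"turn":0}]}}

```text
t: 66.2
ee_pos: [379.4, 79.6, 248.9]
orientation: [-0.408, -3.114, 0.0]
ft_force: [-0.6, -0.3, -0.1]
width: 61.6
grasp_force: 0.0
```

```bash
python3 go.py 427 384 22 165
```

```text
t66.2 pos [379.4  79.6 248.9] yaw 165.1 tilt 0.05 w 61.6 g 0.0 q [ 0.18  0.05  2.11 -0.    0.98 -1.13] F [-0.6 -0.3 -0.1]
turn 0.001 then tool shift mm x 32.8 y 306.4 z 226.9
```

{"api": "arm_command", "payload": {"series": [{"linear":[0.0033,0.0307,0],"turn":0},{"linear":[0.0033,0.0307,0],"turn":0},{"linear":[0.0033,0.0307,0],"turn":0},{"linear":[0.0033,0.0307,0],"turn":0},{"linear":[0.0033,0.0307,0],"turn":0},{"linear":[0.0033,0.0307,0],"turn":0},{"linear":[0.0033,0.0307,0],"turn":0},{"linear":[0.0033,0.0307,0],"turn":0},{"linear":[0.0033,0.0307,0],"turn":0},{"linear":[0.0033,0.0307,0],"turn":0}]}}

```text
t: 67.2
ee_pos: [427.3, 385.9, 248.8]
orientation: [-0.417, -3.113, 0.001]
ft_force: [0.6, -0.5, 0.2]
width: 61.6
grasp_force: 0.0
```

{"api": "arm_command", "payload": {"series": [{"linear":[0,0,0.024],"turn":0},{"linear":[0,0,0.024],"turn":0},{"linear":[0,0,0.024],"turn":0},{"linear":[0,0,0.024],"turn":0},{"linear":[0,0,0.024],"turn":0},{"linear":[0,0,0.024],"turn":0},{"linear":[0,0,0.024],"turn":0},{"linear":[0,0,0.024],"turn":0},{"linear":[0,0,0.024],"turn":0},{"linear":[0,0,0.007],"turn":0}]}}

```text
t: 68.2
ee_pos: [426.0, 383.4, 23.8]
orientation: [-0.416, -3.111, 0.005]
ft_force: [-0.7, 0.4, -0.4]
width: 61.1
grasp_force: 0.0
```

{"api": "arm_command", "payload": {"series": [{"linear":[0,0,0],"turn":0},{"linear":[0,0,0],"turn":0},{"linear":[0,0,0],"turn":0},{"linear":[0,0,0],"turn":0},{"linear":[0,0,0],"turn":0},{"linear":[0,0,0],"turn":0}], "jaw": -1}}

```text
t: 68.8
ee_pos: [428.1, 385.3, 27.7]
orientation: [0.411, 3.113, 0.002]
ft_force: [-0.7, -0.3, 5.9]
width: 32.2
grasp_force: 29.5
```

{"api": "arm_command", "payload": {"series": [{"linear":[0,0,-0.02],"turn":0},{"linear":[0,0,-0.025],"turn":0},{"linear":[0,0,-0.025],"turn":0},{"linear":[0,0,-0.025],"turn":0},{"linear":[0,0,-0.025],"turn":-0.1},{"linear":[0,0,-0.025],"turn":-0.1},{"linear":[0,0,-0.025],"turn":-0.1},{"linear":[0,0,-0.025],"turn":-0.1},{"linear":[0,0,-0.025],"turn":-0.1},{"linear":[0,0,0],"turn":-0.1}]}}

```text
t: 69.8
ee_pos: [428.8, 385.9, 250.5]
orientation: [-0.534, 3.09, 0.005]
ft_force: [-0.4, 0.6, -1.2]
width: 31.9
grasp_force: 29.5
```

```bash
python3 go.py 441 102 134 199.2
```

```text
t69.8 pos [428.8 385.9 250.5] yaw -160.4 tilt 0.36 w 31.9 g 29.5 q [ 0.71  0.34  1.73  0.    1.06 -1.2 ] F [-0.4  0.6 -1.2]
turn 0.007 then tool shift mm x 81.9 y -272.1 z 116.5
```

{"api": "arm_command", "payload": {"series": [{"linear":[0.0082,-0.0272,0],"turn":0},{"linear":[0.0082,-0.0272,0],"turn":0},{"linear":[0.0082,-0.0272,0],"turn":0},{"linear":[0.0082,-0.0272,0],"turn":0},{"linear":[0.0082,-0.0272,0],"turn":0},{"linear":[0.0082,-0.0272,0],"turn":0},{"linear":[0.0082,-0.0272,0],"turn":0},{"linear":[0.0082,-0.0272,0],"turn":0},{"linear":[0.0082,-0.0272,0],"turn":0},{"linear":[0.0082,-0.0272,0],"turn":0}]}}

```text
t: 70.8
ee_pos: [440.0, 99.8, 246.8]
orientation: [-0.528, 3.097, -0.0]
ft_force: [0.9, 0.1, -0.0]
width: 31.9
grasp_force: 29.5
```

{"api": "arm_command", "payload": {"series": [{"linear":[0,0,0],"turn":0},{"linear":[0,0,0],"turn":0}]}}

```text
t: 71.0
ee_pos: [440.3, 100.7, 246.8]
orientation: [-0.525, 3.097, 0.0]
ft_force: [0.3, 0.3, -1.0]
width: 32.0
grasp_force: 29.5
```

```bash
python3 go.py 441 102 134 199.2
```

```text
t71.0 pos [440.3 100.7 246.8] yaw -160.7 tilt 0.03 w 32.0 g 29.5 q [ 0.2   0.16  1.99  0.    0.99 -1.71] F [ 0.3  0.3 -1. ]
turn 0.001 then tool shift mm x -1.1 y 1.0 z 112.8
```

{"api": "arm_command", "payload": {"series": [{"linear":[0,0,0.015],"turn":0},{"linear":[0,0,0.015],"turn":0},{"linear":[0,0,0.015],"turn":0},{"linear":[0,0,0.015],"turn":0},{"linear":[0,0,0.015],"turn":0},{"linear":[0,0,0.015],"turn":0},{"linear":[0,0,0.015],"turn":0},{"linear":[0,0,0.007],"turn":0},{"linear":[0,0,0],"turn":0}]}}

```text
t: 71.9
ee_pos: [439.8, 101.6, 133.9]
orientation: [0.53, -3.095, -0.0]
ft_force: [0.5, 0.3, -1.1]
width: 32.1
grasp_force: 29.5
```

{"api": "arm_command", "payload": {"series": [{"linear":[0,0,0],"turn":0},{"linear":[0,0,0],"turn":0},{"linear":[0,0,0],"turn":0},{"linear":[0,0,-0.02],"turn":0},{"linear":[0,0,-0.025],"turn":0},{"linear":[0,0,-0.025],"turn":0},{"linear":[0,0,-0.025],"turn":0},{"linear":[0,0,-0.025],"turn":0}], "jaw": -0.05}}

```text
t: 72.7
ee_pos: [440.3, 100.9, 256.1]
orientation: [-0.528, 3.096, 0.0]
ft_force: [0.0, -0.2, 0.0]
width: 41.7
grasp_force: 0.0
```

```bash
python3 - <<'E'
import numpy as np
a=np.radians(19.2)
for x,y in((-238,133),(-208,121),(-208,170)): print((np.array([596.6,196.5])+[x*np.cos(a)-y*np.sin(a),x*np.sin(a)+y*np.cos(a)]).round(0))
E
python3 go.py 328 245 150 109.2; python3 asc.py scene 405 445 226 252
```

```text
[328. 244.]
[360. 242.]
[344. 289.]
t72.7 pos [440.3 100.9 256.1] yaw -160.6 tilt 0.05 w 41.7 g 0.0 q [ 0.2   0.14  1.98  0.    1.01 -1.71] F [ 0.  -0.2  0. ]
turn 1.573 then tool shift mm x 173.0 y -58.6 z 106.1
226 bBB.....................................
227 bB......................................
228 B.........kkkkk.........................
229 .........kkkkkkkk.......................
230 ........kkkkkkkkkkk.....................
231 .......kkkkkkkkkkkkk....................
232 ......kkkkkkkkkkkkkkk...................
233 ......kkkkkkkkkkkkkkk...................
234 ......kkkkkkkkkkkkkkkk.###..............
235 ........kkkkkkkkkk.#..######............
236 ......##..kkkkkkk#############..........
237 ......####..kkkk#############.kk........
238 ......######...#############.kkkk.......
239 ......#####################.kkkkkk......
240 ....k..############.######kkkkkkkk......
241 ...kkkk..#########..####.kkkkkkkk.......
242 ...kkkkkk..#####.kk.####.kkkkkkkk.......
243 kkkkkkkkkkk..##.kk..###..kkkkkkkk.......
244 kkkkkkkkkkkkk..kkk.####..kkkkkkkk.......
245 kkkkkkkkkkkkkkkkkk.####.kkkkkkkk........
246 kkk...kkkkkkkkkkk...###.kkkkkkkk........
247 kkkkk...kkkkkkkk.kkk.##.kkkkkkk.........
248 kkkkkk....kkkk..kkkkk..kkkkkkk..........
249 kkkkkkkk...kk..kpppppppppkkk............
250 kkkkkkkkkk..#..kppppppppppppp...........
251 kkkkkkkkkkk....kpppppppppppppppppp......
```

{"api": "arm_command", "payload": {"series": [{"linear":[0,0,0],"turn":0.1429},{"linear":[0,0,0],"turn":0.1429},{"linear":[0,0,0],"turn":0.1429},{"linear":[0,0,0],"turn":0.1429},{"linear":[0,0,0],"turn":0.1429},{"linear":[0,0,0],"turn":0.1429},{"linear":[0,0,0],"turn":0.1429},{"linear":[0,0,0],"turn":0.1429},{"linear":[0,0,0],"turn":0.1429},{"linear":[0,0,0],"turn":0.1429}]}}

```text
t: 73.75
ee_pos: [440.3, 100.9, 254.7]
orientation: [1.638, 2.68, 0.001]
ft_force: [-0.6, 0.6, 0.3]
width: 42.0
grasp_force: 0.0
```

{"api": "arm_command", "payload": {"series": [{"linear":[0,0,0],"turn":0.1429},{"linear":[0.0192,-0.0065,0],"turn":0},{"linear":[0.0192,-0.0065,0],"turn":0},{"linear":[0.0192,-0.0065,0],"turn":0},{"linear":[0.0192,-0.0065,0],"turn":0},{"linear":[0.0192,-0.0065,0],"turn":0},{"linear":[0.0192,-0.0065,0],"turn":0},{"linear":[0.0192,-0.0065,0],"turn":0},{"linear":[0.0192,-0.0065,0],"turn":0},{"linear":[0.0192,-0.0065,0],"turn":0}], "jaw": 0.05}}

```text
t: 74.75
ee_pos: [327.4, 245.2, 254.8]
orientation: [1.818, 2.562, 0.001]
ft_force: [0.9, 0.3, -1.2]
width: 45.8
grasp_force: 0.0
```

{"api": "arm_command", "payload": {"series": [{"linear":[0,0,0],"turn":0},{"linear":[0,0,0],"turn":0}]}}

```text
t: 74.95
ee_pos: [328.1, 244.6, 254.7]
orientation: [1.816, 2.563, 0.001]
ft_force: [-0.6, -0.3, -0.4]
width: 46.1
grasp_force: 0.0
```

```bash
python3 go.py 328 245 23 109.2
```

```text
t75.0 pos [328.1 244.6 254.7] yaw 109.4 tilt 0.03 w 46.1 g 0.0 q [ 0.61  0.08  2.07 -0.    1.    0.27] F [-0.6 -0.3 -0.4]
turn 0.003 then tool shift mm x 0.4 y 0.1 z 231.7
```

{"api": "arm_command", "payload": {"series": [{"linear":[0,0,0.025],"turn":0},{"linear":[0,0,0.025],"turn":0},{"linear":[0,0,0.025],"turn":0},{"linear":[0,0,0.025],"turn":0},{"linear":[0,0,0.025],"turn":0},{"linear":[0,0,0.025],"turn":0},{"linear":[0,0,0.025],"turn":0},{"linear":[0,0,0.018],"turn":0},{"linear":[0,0,0],"turn":0}]}}

```text
t: 75.85
ee_pos: [327.5, 243.2, 59.9]
orientation: [-1.818, -2.56, 0.006]
ft_force: [-0.5, 0.0, -0.5]
width: 46.2
grasp_force: 0.0
```

{"api": "arm_command", "payload": {"series": [{"linear":[0,0,0.006],"turn":0},{"linear":[0,0,0.006],"turn":0},{"linear":[0,0,0.004],"turn":0},{"linear":[0,0,0],"turn":0}]}}

```text
t: 76.25
ee_pos: [328.1, 244.7, 45.6]
orientation: [1.817, 2.562, 0.0]
ft_force: [0.6, -0.3, -0.6]
width: 46.1
grasp_force: 0.0
```

{"api": "arm_command", "payload": {"series": [{"linear":[0,0,0.007],"turn":0},{"linear":[0,0,0.007],"turn":0},{"linear":[0,0,0.006],"turn":0},{"linear":[0,0,0],"turn":0}]}}

```text
t: 76.65
ee_pos: [327.5, 244.4, 24.7]
orientation: [-1.817, -2.562, 0.002]
ft_force: [0.6, -0.1, -0.4]
width: 46.1
grasp_force: 0.0
```

{"api": "arm_command", "payload": {"series": [{"linear":[0,0,0],"turn":0},{"linear":[0,0,0],"turn":0},{"linear":[0,0,0],"turn":0},{"linear":[0,0,0],"turn":0},{"linear":[0,0,0],"turn":0},{"linear":[0,0,0],"turn":0}], "jaw": -1}}

```text
t: 77.25
ee_pos: [328.0, 244.7, 25.7]
orientation: [1.817, 2.562, 0.0]
ft_force: [0.1, 0.5, -0.0]
width: 32.2
grasp_force: 29.8
```

{"api": "arm_command", "payload": {"series": [{"linear":[0.01,0,-0.001],"turn":0},{"linear":[0.012,0,0],"turn":0},{"linear":[0.012,0,0],"turn":0},{"linear":[0.012,0,0],"turn":0},{"linear":[0,0,0.001],"turn":0},{"linear":[0,0,0],"turn":0}]}}

```text
t: 77.85
ee_pos: [312.7, 288.8, 25.6]
orientation: [1.816, 2.564, 0.001]
ft_force: [0.7, -0.1, 1.8]
width: 31.9
grasp_force: 29.9
```

{"api": "arm_command", "payload": {"series": [{"linear":[0,0,0],"turn":0},{"linear":[0,0,0],"turn":0},{"linear":[0,0,0],"turn":0},{"linear":[-0.007,0,0],"turn":0},{"linear":[-0.007,0,0],"turn":0},{"linear":[0,0,0],"turn":0}], "jaw": 0}}

```text
t: 78.45
ee_pos: [317.4, 273.8, 25.5]
orientation: [-1.819, -2.561, 0.001]
ft_force: [-0.4, 0.6, -0.5]
width: 43.9
grasp_force: 0.0
```

{"api": "arm_command", "payload": {"series": [{"linear":[0,0,0],"turn":0},{"linear":[0,0,0],"turn":0},{"linear":[0,0,0],"turn":0},{"linear":[0,0,0],"turn":0},{"linear":[0,0,0],"turn":0},{"linear":[0,0,0],"turn":0}], "jaw": -1}}

```text
t: 79.05
ee_pos: [317.4, 275.0, 25.6]
orientation: [1.817, 2.563, 0.0]
ft_force: [-0.8, -0.7, 0.4]
width: 31.6
grasp_force: 30.0
```

{"api": "arm_command", "payload": {"series": [{"linear":[0,0,-0.02],"turn":0},{"linear":[0,0,-0.025],"turn":0},{"linear":[0,0,-0.025],"turn":0},{"linear":[0,0,-0.025],"turn":0},{"linear":[0,0,-0.025],"turn":0},{"linear":[0,0,-0.025],"turn":0},{"linear":[0,0,-0.025],"turn":0},{"linear":[0,0,-0.025],"turn":0},{"linear":[0,0,-0.025],"turn":0},{"linear":[0,0,0],"turn":0}]}}

```text
t: 80.05
ee_pos: [318.7, 276.0, 248.2]
orientation: [1.817, 2.561, 0.009]
ft_force: [-0.1, 0.2, -0.5]
width: 31.7
grasp_force: 30.0
```

```bash
python3 go.py 400 128 240 109.2; python3 asc.py top 232 310 205 290
```

```text
t80.0 pos [318.7 276.  248.2] yaw 109.3 tilt 0.33 w 31.7 g 30.0 q [0.69 0.11 2.05 0.   0.98 0.35] F [-0.1  0.2 -0.5]
turn 0.002 then tool shift mm x -166.5 y 28.1 z 8.2
205 ...........###############.rrrrrrrrrrrr.......................................
206 ............##############.rrrrrrrrroo........................................
207 ............##############..rrrrrooooo........................................
208 ............#############.#.rrrroooooyo.......................................
209 .............############........oooooo.........................BB............
210 .............###########..........o..oo........................bbbb...........
211 .............##########.......kkkkkkkk......................bbbbbbbB..........
212 .............##########......kkkkkkkkkkk.................bbbbbbbbbbb..........
213 ..............#########......kkkkkkkkkkk..............bbbbbbbbbbbbbb..........
214 ..............######..........kkkkkkkkkkk.........BbbbbbbbbbbbbbbbbbB.........
215 ...............##.............kkkkkkkkkkk.......bbbbbbbbbbbbbbbbbbbbb.........
216 ..............
[... 5423 characters left out ...]
bbbb................................
282 .......................bbbbbbbbbbbbbbbbbbbb...................................
283 ........................bbbbbbbbbbbbbbbb......................................
284 ........................bbbbbbbbbbbbb.........................................
285 ........................bbbbbbbbbb............................................
286 .........................bbbbbb...............................................
287 .........................bbbb.................................................
288 ..............................................................................
289 ..............................................................................
```

{"api": "arm_command", "payload": {"series": [{"linear":[0,0,0],"turn":-0.1428},{"linear":[0,0,0],"turn":-0.1428},{"linear":[0,0,0],"turn":-0.1428},{"linear":[0,0,0],"turn":-0.1428},{"linear":[0,0,0],"turn":-0.1428},{"linear":[0,0,0],"turn":-0.1428},{"linear":[0,0,0],"turn":-0.1428},{"linear":[0,0,0],"turn":-0.1428},{"linear":[0,0,0],"turn":-0.1428},{"linear":[0,0,0],"turn":-0.1428}]}}

```text
t: 81.1
ee_pos: [316.6, 274.2, 243.8]
orientation: [0.313, -3.123, 0.003]
ft_force: [0.2, 0.3, -0.7]
width: 31.9
grasp_force: 30.0
```

{"api": "arm_command", "payload": {"series": [{"linear":[0,0,0],"turn":-0.1428},{"linear":[0,0,0],"turn":0}]}}

```text
t: 81.3
ee_pos: [316.6, 274.3, 244.0]
orientation: [0.528, -3.094, 0.002]
ft_force: [-0.4, -0.5, -0.6]
width: 31.5
grasp_force: 30.0
```

```bash
python3 go.py 366.8 120.7 160 199.2
```

```text
t81.3 pos [316.6 274.3 244. ] yaw -160.6 tilt 0.16 w 31.5 g 30.0 q [ 0.69  0.11  2.06 -0.    0.97 -1.22] F [-0.4 -0.5 -0.6]
turn 0.003 then tool shift mm x 3.1 y -161.5 z 84.0
```

{"api": "arm_command", "payload": {"series": [{"linear":[0.0004,-0.0202,0],"turn":0},{"linear":[0.0004,-0.0202,0],"turn":0},{"linear":[0.0004,-0.0202,0],"turn":0},{"linear":[0.0004,-0.0202,0],"turn":0},{"linear":[0.0004,-0.0202,0],"turn":0},{"linear":[0.0004,-0.0202,0],"turn":0},{"linear":[0.0004,-0.0202,0],"turn":0},{"linear":[0.0004,-0.0202,0],"turn":0},{"linear":[0,0,0],"turn":0},{"linear":[0,0,0],"turn":0}]}}

```text
t: 82.3
ee_pos: [367.4, 121.2, 244.9]
orientation: [0.521, -3.097, -0.0]
ft_force: [-0.7, 0.2, -1.0]
width: 32.1
grasp_force: 30.0
```

{"api": "arm_command", "payload": {"series": [{"linear":[0,0,0.015],"turn":0},{"linear":[0,0,0.015],"turn":0},{"linear":[0,0,0.015],"turn":0},{"linear":[0,0,0.015],"turn":0},{"linear":[0,0,0.015],"turn":0},{"linear":[0,0,0.009],"turn":0},{"linear":[0,0,0],"turn":0},{"linear":[0,0,0],"turn":0}]}}

```text
t: 83.1
ee_pos: [367.8, 121.7, 161.7]
orientation: [0.527, -3.097, -0.0]
ft_force: [0.0, -0.2, -0.6]
width: 31.7
grasp_force: 30.0
```

```bash
python3 go.py 366.8 120.7 152 199.2
```

```text
t83.1 pos [367.8 121.7 161.7] yaw -160.7 tilt 0.02 w 31.7 g 30.0 q [ 0.29  0.21  2.19  0.    0.74 -1.62] F [ 0.  -0.2 -0.6]
turn 0.002 then tool shift mm x 1.3 y -0.6 z 9.7
```

{"api": "arm_command", "payload": {"series": [{"linear":[0,0,0.006],"turn":0},{"linear":[0,0,0],"turn":0}]}}

```text
t: 83.3
ee_pos: [367.8, 121.4, 155.5]
orientation: [-0.526, 3.097, 0.0]
ft_force: [0.4, 1.3, -0.3]
width: 31.9
grasp_force: 30.0
```

{"api": "arm_command", "payload": {"series": [{"linear":[0,0,0],"turn":0},{"linear":[0,0,0],"turn":0},{"linear":[0,0,0],"turn":0},{"linear":[0,0,-0.02],"turn":0},{"linear":[0,0,-0.025],"turn":0},{"linear":[0,0,-0.025],"turn":0},{"linear":[0,0,-0.025],"turn":0}], "jaw": -0.14}}

```text
t: 84.0
ee_pos: [367.6, 121.2, 251.6]
orientation: [0.526, -3.097, 0.0]
ft_force: [0.3, -0.5, 0.1]
width: 37.4
grasp_force: 0.0
```

{"api": "arm_command", "payload": {"series": [{"linear":[0,0,0],"turn":0.1428},{"linear":[0,0,0],"turn":0.1428},{"linear":[0,0,0],"turn":0.1428},{"linear":[0,0,0],"turn":0.1428},{"linear":[0,0,0],"turn":0.1428},{"linear":[0,0,0],"turn":0.1428},{"linear":[0,0,0],"turn":0.1428},{"linear":[0,0,0],"turn":0.1428},{"linear":[0,0,0],"turn":0.1428},{"linear":[0,0,0],"turn":0.1428}]}}

```text
t: 85.0
ee_pos: [367.8, 121.3, 250.7]
orientation: [1.638, 2.681, 0.0]
ft_force: [-0.0, 0.2, -1.0]
width: 37.9
grasp_force: 0.0
```

{"api": "arm_command", "payload": {"series": [{"linear":[0,0,0],"turn":0.1428},{"linear":[0,0,0],"turn":0}]}}

```text
t: 85.2
ee_pos: [367.8, 121.3, 250.7]
orientation: [1.819, 2.561, 0.0]
ft_force: [-0.2, -0.1, 0.0]
width: 37.6
grasp_force: 0.0
```

```bash
python3 go.py 360 242 240 109.2; python3 asc.py top 250 285 235 275;  python3 asc.py scene 405 440 226 252
```

```text
t85.2 pos [367.8 121.3 250.7] yaw 109.2 tilt 0.01 w 37.6 g 0.0 q [ 0.29  0.05  2.11 -0.    0.98 -0.05] F [-0.2 -0.1  0. ]
turn 0.000 then tool shift mm x 116.6 y 32.3 z 10.7
235 .####.....................Bbbbbbb.#
236 .###.......................bbbbb.##
237 .###......................#bbbbb..#
238 ...................bbb....#..bb..##
239 ................Bbbbbbb...#########
240 .............bbbbbbbbbb...#########
241 ............bbbbbbbbbbb..##########
242 ............bbbbbbbbbb.############
243 .....#...o..bbbbbb...##############
244 .....##......b...##################
245 .....##.....#######################
246 .....#####.########################
247 ...################################
248 ###################################
249 ###################################
250 ###################################
251 ###################################
252 ###################################
253 ###################################
254 ###################################
255 ###################################
256 ###################################
257 ###################################
258 ##
[... 1013 characters left out ...]
kkkk................
235 ......kkkkkkkkkkkk.................
236 ......kkkkkkkkkkk##................
237 ......#..kkkkkkk###................
238 ......####.kkkkk##.................
239 ......######.kk###.................
240 .....#############.................
241 .....#############.................
242 ....k..##########..................
243 ....kkk...######.k.................
244 kkkkkkkkkk..###.k..................
245 kkkkkkkkkkkkk..kk..................
246 kkkkkkkkkkkkkkkkk..................
247 kkkkkkkkkkkkkkk....................
248 kkk.##.kkkkkkk.....................
249 kkkk.....kkkkk..pppppppp...........
250 kkkkkkk..##.k...ppppppppppppp......
251 kkkkkkkkk......kppppppppppppppppp..
```

```bash
python3 - <<'E'
from h import *
s=cam("scene"); a=np.radians(19.2); L=[]
for u,v in((415.5,227.7),(424.3,232.5),(419.5,239.5),(410.8,235.5)):
    p=pt(s,u,v,60); d=p[:2]-[596.6,196.5]; L.append(p[:2]); print(p.round(0),np.round([d@[np.cos(a),np.sin(a)],d@[-np.sin(a),np.cos(a)]],0))
r=cv2.minAreaRect(np.array(L,np.float32)); print(r)
E
```

```text
[360. 201.  60.] [-222.   83.]
[356. 233.  60.] [-215.  114.]
[394. 248.  60.] [-175.  116.]
[400. 221.  60.] [-177.   87.]
((376.72113037109375, 224.88558959960938), (48.833648681640625, 30.788097381591797), 21.903959274291992)
```

```bash
python3 go.py 357.7 256.3 58 109.2
```

```text
t85.3 pos [367.8 121.3 250.6] yaw 109.5 tilt 0.00 w 37.6 g 0.0 q [ 0.29  0.05  2.11 -0.    0.98 -0.05] F [-0.6  0.3  0.2]
turn 0.005 then tool shift mm x 130.8 y 34.9 z 192.6
```

{"api": "arm_command", "payload": {"series": [{"linear":[0.0131,0.0035,0],"turn":0},{"linear":[0.0131,0.0035,0],"turn":0},{"linear":[0.0131,0.0035,0],"turn":0},{"linear":[0.0131,0.0035,0],"turn":0},{"linear":[0.0131,0.0035,0],"turn":0},{"linear":[0.0131,0.0035,0],"turn":0},{"linear":[0.0131,0.0035,0],"turn":0},{"linear":[0.0131,0.0035,0],"turn":0},{"linear":[0.0131,0.0035,0],"turn":0},{"linear":[0.0131,0.0035,0],"turn":0}], "jaw": 0.05}}

```text
t: 86.35
ee_pos: [357.5, 257.6, 250.6]
orientation: [1.817, 2.563, 0.0]
ft_force: [-1.2, -1.0, 1.1]
width: 46.3
grasp_force: 0.0
```

{"api": "arm_command", "payload": {"series": [{"linear":[0,0,0],"turn":0},{"linear":[0,0,0],"turn":0}]}}

```text
t: 86.55
ee_pos: [357.3, 256.7, 250.4]
orientation: [-1.816, -2.564, 0.001]
ft_force: [-0.7, 0.1, -0.1]
width: 46.1
grasp_force: 0.0
```

```bash
python3 go.py 357.7 256.3 58 109.2
```

```text
t86.5 pos [357.3 256.7 250.4] yaw 109.4 tilt 0.03 w 46.1 g 0.0 q [ 0.6   0.13  2.01 -0.    0.99  0.26] F [-0.7  0.1 -0.1]
turn 0.003 then tool shift mm x -0.5 y 0.2 z 192.4
```

{"api": "arm_command", "payload": {"series": [{"linear":[0,0,0.022],"turn":0},{"linear":[0,0,0.022],"turn":0},{"linear":[0,0,0.022],"turn":0},{"linear":[0,0,0.022],"turn":0},{"linear":[0,0,0.022],"turn":0},{"linear":[0,0,0.022],"turn":0},{"linear":[0,0,0.022],"turn":0},{"linear":[0,0,0.022],"turn":0},{"linear":[0,0,0.014],"turn":0},{"linear":[0,0,0],"turn":0}]}}

```text
t: 87.55
ee_pos: [356.6, 255.4, 59.2]
orientation: [-1.817, -2.561, 0.005]
ft_force: [0.3, 0.1, 0.0]
width: 46.0
grasp_force: 0.0
```

{"api": "arm_command", "payload": {"series": [{"linear":[-0.005,0,0],"turn":0},{"linear":[-0.005,0,0],"turn":0},{"linear":[-0.003,0,0],"turn":0},{"linear":[-0.001,0,0],"turn":0},{"linear":[-0.001,0,0],"turn":0},{"linear":[0,0,0],"turn":0},{"linear":[0,0,0],"turn":0}]}}

```text
t: 88.25
ee_pos: [362.5, 242.4, 60.7]
orientation: [1.817, 2.562, 0.0]
ft_force: [-0.4, 0.2, -0.6]
width: 46.0
grasp_force: 0.0
```

{"api": "arm_command", "payload": {"series": [{"linear":[0,0,0],"turn":0},{"linear":[0,0,0],"turn":0},{"linear":[0,0,0],"turn":0},{"linear":[0,0,0],"turn":0},{"linear":[0,0,0],"turn":0}], "jaw": -0.35}}

```text
t: 88.75
ee_pos: [362.5, 242.4, 60.6]
orientation: [-1.817, -2.563, -0.0]
ft_force: [-0.6, 0.5, -0.2]
width: 31.2
grasp_force: 30.0
```

{"api": "arm_command", "payload": {"series": [{"linear":[0.004,0,-0.001],"turn":0},{"linear":[0.007,0,0],"turn":0},{"linear":[0.008,0,0],"turn":0},{"linear":[0.008,0,0],"turn":0},{"linear":[0.008,0,0],"turn":0},{"linear":[0,0,0.001],"turn":0},{"linear":[0,0,0],"turn":0}], "jaw": -1}}

```text
t: 89.45
ee_pos: [350.9, 275.8, 60.5]
orientation: [1.816, 2.563, 0.0]
ft_force: [0.1, 0.4, -0.7]
width: 31.4
grasp_force: 30.0
```

```bash
python3 go.py 362 242 60 109.2; python3 asc.py scene 405 455 218 260
```

```text
t89.5 pos [350.9 275.8  60.5] yaw 109.4 tilt 0.02 w 31.4 g 30.0 q [0.64 0.49 2.12 0.   0.53 0.3 ] F [ 0.1  0.4 -0.7]
turn 0.003 then tool shift mm x -35.6 y -0.6 z 0.5
218 BBBBBBBBBB......kkkkkkkkkkkkkkkkkkkkkkkkkkkkk.....
219 BBBBBBBbB......kkkk.kkkkkkkkkkkkkkkkkkkkkkkk..#...
220 BBBBBBBB.......kkkkkkkkkkkkkkkkkkkkkkkkkkkkk.#.kkk
221 BBBBBBB.......kkkkkkkkkkkkkkkkkkkkkkkkkkkkkkk...k.
222 BBBBBB........kkkkkkkkkkkkkkkkkkkkkkkkkkkkkkkk....
223 BBBBB.........kkkkkkkkkkkkkkkkkkkkkkkkkkkkkkkk....
224 BBBB.........k.kkkkkkkkkkkkkkkkkkkkkkkkkkkkkkk....
225 BBBB..............kkkkkkkkkkkkk.kkkkkkkkkkkkkk....
226 BB............k......kkkkkkkkkkkkkkkkkkkkkkkk.....
227 BB............kkk.......kkkkkkkkkkkkkkkk...kk.....
228 B.............kkkkk.......kkkkkkkkkkkkkk...kk.....
229 ................kk...........kkkkkkkkkk...kk......
230 .............k.kk...............kkkkkkk..kk.......
231 .............k.....................kk...kk........
232 ...............kkk................................
233 ..................k...............................
234 ...................kkkk.........kkkk............
[... 677 characters left out ...]
.....kkk..#####.........................
248 kkkkkkkkkkkkkkkkkkkk...####kkk.k..................
249 kkkkkkkkkkkkkkkkppppppp..#.k......................
250 kkkkkkkkkkkkkkkkppppppppppppp.....................
251 kkkkkkkkkkkkkkkkpppppppppppppppppp................
252 kkkkkkkkkkkkkk..ppppppppppppppppppppp.............
253 kkkkkkkkkkkkkkkkppppppppppppppppppppp.............
254 kkkkkkkkkkkkkkkkppppppppppppppppppppp.............
255 kkkkkkkkkkkkkkkkppppppppppppppppppppp.............
256 kkkkkkkkkkkkkkkpppppppppppppppppppppp.............
257 kkkkkkkkkkkkkkkppppppppppppppppppppppp............
258 kkkkkkkkkkkkkkkppppppppppppppppppppppp............
259 kkkkkkkkkkkkkkkpppppppppppppppppppppp.............
```

{"api": "arm_command", "payload": {"series": [{"linear":[0,0,0],"turn":0},{"linear":[0,0,0],"turn":0},{"linear":[0,0,0],"turn":0},{"linear":[-0.006,0,0],"turn":0},{"linear":[-0.006,0,0],"turn":0},{"linear":[-0.005,0,0],"turn":0},{"linear":[0,0,0],"turn":0}], "jaw": -0.08}}

```text
t: 90.2
ee_pos: [356.7, 258.6, 60.6]
orientation: [-1.819, -2.561, 0.0]
ft_force: [-0.3, 0.5, -0.8]
width: 40.9
grasp_force: 0.0
```

{"api": "arm_command", "payload": {"series": [{"linear":[0,0,0.003],"turn":0},{"linear":[0,0,0],"turn":0},{"linear":[0,0,0],"turn":0},{"linear":[0,0,0],"turn":0},{"linear":[0,0,0],"turn":0},{"linear":[0,0,0],"turn":0}], "jaw": -1}}

```text
t: 90.8
ee_pos: [356.5, 259.4, 57.6]
orientation: [1.817, 2.563, 0.0]
ft_force: [0.9, 0.3, -0.6]
width: 31.5
grasp_force: 30.0
```

{"api": "arm_command", "payload": {"series": [{"linear":[0,0,-0.015],"turn":0},{"linear":[0,0,-0.025],"turn":0},{"linear":[0,0,-0.025],"turn":0},{"linear":[0,0,-0.025],"turn":0},{"linear":[0,0,-0.025],"turn":0},{"linear":[0,0,-0.025],"turn":0},{"linear":[0,0,-0.025],"turn":0},{"linear":[0,0,-0.025],"turn":0},{"linear":[0,0,0],"turn":0}]}}

```text
t: 91.7
ee_pos: [358.0, 260.4, 250.5]
orientation: [1.816, 2.561, 0.009]
ft_force: [0.8, 1.0, -0.7]
width: 31.6
grasp_force: 30.0
```

```bash
python3 go.py 433.6 143 245 109.2; python3 asc.py top 236 306 212 288
```

```text
t91.7 pos [358.  260.4 250.5] yaw 109.3 tilt 0.34 w 31.6 g 30.0 q [0.6  0.14 2.01 0.   0.99 0.27] F [ 0.8  1.  -0.7]
turn 0.002 then tool shift mm x -135.7 y 32.8 z 5.5
212 ..........#############...kkkkkkkkkk.................bbbbbbbbbbb......
213 ..........##########......kkkkkkkkkk..............bbbbbbbbbbbbbb......
214 ..........######..........kkkkkkkkkk...........bbbbbbbbbbbbbbbbbB.....
215 ...........##..............kkkkkkkkkk......Bbbbbbbbbbbbbbbbbbbbbb.....
216 ...........................kkkkkkkkkk...Bbbbbbbbbbbbbbbbbbbbbbbbb.....
217 ...........................kkkkkkkkkBBbbbbbbbbbbbbbbbbbbbbbbbbbbbB....
218 ............................kkkkk.BBbbbbbbbbbbbbbbbbbbbbbbbbbbbbbb....
219 ............................kkkBBBbbbbbbbbbbbbbbbbbbbbbbbbbbbbbbbb....
220 .............................BBbbbbbbbbbbbbbbbbbbbbbbbbbbbbbbbbbbbB...
221 ...........................bbbbbbbbbbbbbbbbbbbbbbbbbbbbbbbbbbbbbbbb...
222 ........................bbbbbbbbbbbbbbbbbbbbbbbbbbbbbbbbbbbbbbbbbbb...
223 .....................bbbbbbbbbbbbbbbbbbbbbbbbbbbbbb..##.bbbbbbbbbbb...
224 ..................bbbbbbbbb
[... 4068 characters left out ...]
bbbbbb...................
279 ..................bbbbbbbbbbbbbbbbbbbbbbbbbbbbbb......................
280 ...................bbbbbbbbbbbbbbbbbbbbbbbbbb.........................
281 ...................bbbbbbbbbbbbbbbbbbbbbbb............................
282 ...................bbbbbbbbbbbbbbbbbbbb...............................
283 ....................bbbbbbbbbbbbbbbb..................................
284 ....................bbbbbbbbbbbbb.....................................
285 ....................bbbbbbbbbb........................................
286 .....................bbbbbb...........................................
287 .....................bbbb.............................................
```

{"api": "arm_command", "payload": {"series": [{"linear":[-0.013,0.0034,0],"turn":0},{"linear":[-0.013,0.0034,0],"turn":0},{"linear":[-0.013,0.0034,0],"turn":0},{"linear":[-0.013,0.0034,0],"turn":0},{"linear":[-0.013,0.0034,0],"turn":0},{"linear":[-0.013,0.0034,0],"turn":0},{"linear":[-0.013,0.0034,0],"turn":0},{"linear":[-0.013,0.0034,0],"turn":0},{"linear":[-0.013,0.0034,0],"turn":0},{"linear":[-0.013,0.0034,0],"turn":0}]}}

```text
t: 92.75
ee_pos: [432.2, 147.0, 247.5]
orientation: [-1.818, -2.562, 0.0]
ft_force: [0.3, -0.4, 0.4]
width: 31.6
grasp_force: 30.0
```

{"api": "arm_command", "payload": {"series": [{"linear":[0,0,0],"turn":0},{"linear":[0,0,0],"turn":0}]}}

```text
t: 92.95
ee_pos: [431.7, 147.6, 247.5]
orientation: [-1.819, -2.561, 0.0]
ft_force: [-0.1, -0.3, -0.6]
width: 31.8
grasp_force: 30.0
```

```bash
python3 go.py 433.1 149.1 163 109.2
```

```text
t93.0 pos [431.7 147.6 247.5] yaw 109.2 tilt 0.02 w 31.8 g 30.0 q [ 0.3   0.16  1.98  0.    0.99 -0.03] F [-0.1 -0.3 -0.6]
turn 0.001 then tool shift mm x 0.9 y 1.8 z 84.5
```

{"api": "arm_command", "payload": {"series": [{"linear":[0,0,0.012],"turn":0},{"linear":[0,0,0.015],"turn":0},{"linear":[0,0,0.015],"turn":0},{"linear":[0,0,0.015],"turn":0},{"linear":[0,0,0.015],"turn":0},{"linear":[0,0,0.007],"turn":0},{"linear":[0,0,0.004],"turn":0},{"linear":[0,0,0],"turn":0}]}}

```text
t: 93.75
ee_pos: [431.3, 148.0, 164.2]
orientation: [-1.817, -2.562, 0.001]
ft_force: [0.2, 0.7, -0.3]
width: 31.9
grasp_force: 30.0
```

{"api": "arm_command", "payload": {"series": [{"linear":[0,0,0],"turn":0},{"linear":[0,0,0],"turn":0},{"linear":[0,0,0],"turn":0},{"linear":[0,0,-0.015],"turn":0},{"linear":[0,0,-0.025],"turn":0},{"linear":[0,0,-0.025],"turn":0},{"linear":[0,0,-0.025],"turn":0}], "jaw": -0.08}}

```text
t: 94.45
ee_pos: [431.6, 147.9, 255.8]
orientation: [1.818, 2.562, 0.001]
ft_force: [0.6, -0.2, 0.6]
width: 40.6
grasp_force: 0.0
```

{"api": "arm_command", "payload": {"series": [{"linear":[-0.025,0,-0.005],"turn":0},{"linear":[-0.025,0,-0.005],"turn":0},{"linear":[-0.025,0,-0.005],"turn":0},{"linear":[-0.025,0,-0.005],"turn":0},{"linear":[-0.025,0,-0.005],"turn":0},{"linear":[-0.025,0,-0.005],"turn":0},{"linear":[-0.025,0,-0.005],"turn":0},{"linear":[-0.025,0,-0.005],"turn":0},{"linear":[-0.025,0,-0.005],"turn":0},{"linear":[-0.025,0,-0.005],"turn":0}]}}

```text
t: 95.45
ee_pos: [514.5, -89.1, 305.2]
orientation: [1.817, 2.562, 0.0]
ft_force: [0.9, 0.2, 0.4]
width: 40.7
grasp_force: 0.0
```

```bash
python3 asc.py top 236 306 205 282; python3 lip.py; python3 - <<'E'
from h import *
# bystander / lever / scoop change check vs start
c=cam("top"); s=cam("scene")
for n,k in(("top",c),("scene",s)):
    f0=np.load(n+"0.npy").astype(int); f=k[0]["frame"].astype(int)
    h0=cv2.cvtColor(f0.astype(np.uint8),cv2.COLOR_BGR2HSV); h=cv2.cvtColor(f.astype(np.uint8),cv2.COLOR_BGR2HSV)
    for nm,lo,hi in(("yellow",(23,130,90),(34,255,255)),("red",(0,170,90),(6,255,255)),("purple",(130,90,60),(155,255,255))):
        for t,x in(("0",h0),("now",h)):
            q,l,st,ce=cv2.connectedComponentsWithStats(cv2.inRange(x,lo,hi)); print(n,nm,t,[(ce[i].round(1).tolist(),int(st[i][4])) for i in range(1,q) if st[i][4]>40 and 100<ce[i][0]<560])
E
```

```text
205 .......###############.rrrrrrrrrrrr...................................
206 ........##############.rrrrrrrrroo....................................
207 ........##############..rrrrrroooo....................................
208 ........##############..rrrrooooooo...................................
209 .........##############......oooooo.........................BB........
210 .........#################.#..o..oo........................bbbb.......
211 .........################....kkkk.......................BbbbbbbB......
212 .........##############...kkkkkkkkkk.................Bbbbbbbbbbb......
213 ..........##########......kkkkkkkkkk..............Bbbbbbbbbbbbbb......
214 ..........######............kkkkkkkkk..........bbbbbbbbbbbbbbbbbB.....
215 ...........##..............kkk..kkkkk.......bbbbbbbbbbbbbbbbbbbbb.....
216 ...........................kkk...kkkk...Bbbbbbbbbbbbbbbbbbbbbbbbb.....
217 ................................kkkkBBbbbbbbbbbbbbbbbbbbbbbbbbbbbB....
218 ............................kkkk.BBbbbbbbbbbbbbbbbbbbbbbbbbbbbbbbb....
219 ..............................BBbbbbbbbbbbbbbb
[... 5054 characters left out ...]
4, 204.3], 76)]
top red now [([101.5, 59.5], 44), ([255.5, 64.0], 451), ([480.9, 70.6], 59), ([549.6, 72.6], 136), ([467.3, 167.9], 254), ([262.1, 197.8], 171)]
top purple 0 [([227.6, 253.3], 248), ([170.7, 265.4], 253)]
top purple now [([227.6, 253.2], 248), ([170.8, 265.4], 254)]
scene yellow 0 [([148.6, 152.2], 798), ([363.9, 215.4], 325), ([340.4, 362.9], 2021)]
scene yellow now [([148.7, 152.2], 800), ([340.5, 362.7], 2037)]
scene red 0 [([182.5, 126.3], 914), ([237.1, 182.6], 93)]
scene red now [([182.5, 126.4], 913), ([237.1, 182.6], 93), ([367.7, 216.9], 105)]
scene purple 0 [([428.5, 254.0], 159), ([491.9, 283.0], 236)]
scene purple now [([430.6, 256.7], 300), ([492.0, 283.3], 241)]
```

All six relays are in the bin, the lever is down, the scoop is back on its mat, and no other moved objects turned up in the check.

```bash
python3 -c "
from workcell import ctrl
print(ctrl.close_job())"
```

```text
the job is handed in; nothing more can be done
None
```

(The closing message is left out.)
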